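# Load a blood tube under the flush shutter of a sedimentation reader

### The arm

A 6-joint arm with a two-finger parallel gripper is mounted at the origin on a cart in front of the work surface, level with it; the furniture and walls round the work are solid. World frame = base frame: x ahead of the robot, y to its left, z up, the work surface at z = 0. Lengths are in m, angles in rad, forces in N, time in s.
With the tool pointing down it reaches from about 0.375 to 0.9 m from the base axis. Payload 3.1 kg.
Tool frame: the origin (TCP) lies between the finger pads; the fingertips stand manip.finger_overhang ahead of it and the grasp point (between the pads) lies 5 mm behind it (manip.finger_overhang is the distance from the TCP to the fingertips, in m); z points along the fingers, y is the line along which they close (so a half turn about z gives the same grasp; the last joint's range is limited). The gripper opens to 85 mm and grips with 20 to 120 N. Pads are 22 mm wide; open, the fingers measure 114 mm over their backs; the gripper's body (76 mm by 85 mm) begins 54 mm behind the grasp point. The pads swing forward as they close: fully open they stand 13 mm farther back than shut.
Start: joints at [-1.433, 0.527, 1.433, -0, 1.181, -0.178], TCP at [0.194, -0.594, 0.245] pointing down, gripper open.
Joint ranges: [-3.08, 3.08], [-0.75, 2.2], [0.22, 2.44], [-1.43, 4.57], [0, 2.65], [-2.85, 2.85]. Speed limits (rad/s): [2.79, 2.79, 3.14, 3.14, 3.14, 3.14].

### API

Orientations are given as a unit quaternion [x, y, z, w].
In Python, from station import manip gives the robot as it stands.
- The arm moves only by the tool drive_tool, never from a script. Its argument "plan" is a list of rows, each a list of 7 numbers: the shift along the tool's x, y, z in m, then the turn, a rotation vector about the tool's x, y, z in degrees, then the opening, from -1 (shut) to 1 (fully open). In form: [[x, y, z, wx, wy, wz, gripper], ...]. A call has 1 to 10 rows; each row shifts and turns the commanded pose from where the row before left it, along the tool's axes as they then stand; what a row does not reach is not made up. A row lasts 1/10 s, in which the tool goes at most 50 mm and 8.59 degrees, less where a joint would pass 70% of its speed; a pose out of reach is approached as far as the arm can. A call is refused whole if a number of a shift passes 0.05 or a number of a turn 8.59, either way. A call with a gripper value outside its range is refused whole. The fingers move at their own pace and stop on an object; "newtons" is the grip in N (left out, the last holds). Time passes only in rows, so rows that do not move let the fingers close. It gives the time, the measured TCP pose, the force, the opening and the grip force at its end, in the units of the state.
- manip.sense(): the state, without advancing time (a new reading comes with each control period).
- manip.snapshot(name): name is "side" or "top" or "wrist"; returns a dict with "image" (480x640x3 uint8, red, green, blue), "z_map" (480x640 float32, m along the optical axis (not along the pixel's ray), 0 where there is no reading), "fov_y" (degrees; the focal length in pixels is half the picture's height over the tangent of half this angle, whatever the lens; pixels are square), "cx", "cy" (the principal point, pixels), "extrinsics" (4x4, takes a point from camera to world coordinates); the wrist camera has in their place "mount" (4x4, takes a point from camera to tool coordinates, whose origin is the TCP and whose axes are the flange's). Camera axes: x right, y up, looking along -z (the intrinsics and any distortion apply to the point x, -y, -z); pixel columns grow to the right and rows downward; lengths in m; the calibration is good to about 2 mm. The wrist camera is an equidistant fisheye: a pixel r from the principal point sees the ray r / f radians off the axis. A picture is of the moment at which its call begins: read the wrist's pose just before it.
- manip.sign_off(): hands the job in; it is judged then, once.
The state is a dict: "t": time; "q": joint angles; "qd": joint speeds; "tau": joint torques, N m; "tcp_pos": TCP position; "tool_rot": TCP orientation; "force": force on the tool from outside, world axes, zero at the start; "ft_torque": the same for the moment, N m; "finger_gap": opening from 0.0 (shut) to 1.0 (fully open); "gripper_force": force on a finger pad.
Only numpy, scipy, OpenCV 4.12 (cv2) and the standard library are available. Lean on these libraries where they do the work, as an engineer would, in place of code of your own. Each camera call takes 0.05 s, during which the arm holds its last target. There are 200 camera calls.

### The job

Load the short capped blood tube from the black tube block into the sedimentation reader: press a fingertip on the reader's flush shutter and drag it fully open, set the tube upright all the way down in the well underneath, let go of it, and drag the shutter fully home over it again so that it keeps the light out. The shutter is a thin sheet that has no handle and rides up as it opens: press just hard enough to carry it along, never with more than 16 N, and leave the tall tube, the dropper bottle, the timer and the pen as they stand.

Things in the scene. Friction and masses are not known exactly. Their poses are not given: they have to be found in the camera images.
- reader: Sedimentation reader, a white bench instrument, fixed. Origin: on the worktop under the middle of its shutter channel; x to its back, y along the channel to its left, z up. Case: x -130 to 85 mm, y -120 to 120 mm. The deck is flat and 110 mm high from x = -85 mm on; the console in front slopes down. The open channel (x -33 to 33 mm, y -90 to 90 mm) is sunk in the deck.
- well (a point): Centre of the floor of the tube well, at (0, -44, 13) mm in the reader's frame: an upright bore, 15.4 mm wide, 48 mm deep, mouth chamfered by 2 mm. It opens into the floor (61 mm above the worktop) of a black pocket, x -26 to 26 mm, y -84 to -4 mm, which the closed shutter covers. A sample tube standing on the well's floor clears the shutter by 2 mm or more.
- shutter_home (a point): Point in the plane of the deck (110 mm up) over the middle of the fully closed shutter, at reader (0, -44, 110) mm; fixed to the reader. The shutter's top lies 3.8 to 10.8 mm below this point when closed: its runners can be set higher or lower, how they are set differs from reader to reader and must be felt.
- shutter_park (a point): Point in the plane of the deck over the middle of the fully open shutter, at reader (0, 44, 110) mm; fixed to the reader. Sloping runners lift the shutter evenly by 3.5 mm on its way from home to here, while it stays level; here its top lies 0.3 to 7.3 mm below the deck.
- shutter (a joint): Travel of the shutter, m: 0 home (closed), 0.088 fully open, growing to reader +y; starts at 0 to 0.005. Smooth grey sheet 64 (x) x 92 (y) x 3 mm, no handle, no edge to push the way it must go; the lines on it are flat. It floats on felt that gives 1 mm per 15 N and bottoms at 1.5 mm. It takes 6 N along the channel and stays where left; fingers pressing under 7 to 11 N slip. 16 N at most.
- sample_tube: The tube to load, the shortest in the block: capped blood tube 79 mm long, body 12.4 mm thick, cap 18 mm, 12 g. Origin: centre of its foot; z along the tube to the cap. It stands in one of two cells of the block, at (-15.5, 51.5) or (-15.5, -22.5) mm in the block's frame, foot 8 mm above the worktop; its top 50 mm stand clear of the block. Grip body or cap.
- tube_block: Black plastic tube block, 91 x 131 mm, top grid 36 mm above the worktop, fixed. Origin: centre of its underside; y along its length, z up. Square cells of 13 mm. A third tube (fixed in it, 101 mm high) stands at (15.5, -21.5) mm.
- tall_tube: Bystander: capped blood tube 91 mm long in the other of the two cells. Origin: centre of its foot. Leave it where it is.
- dropper_bottle: Bystander: dropper bottle, 25 mm thick, 58 mm high, standing loose. Origin: centre of its underside.
- timer: Bystander: white laboratory timer, 64 x 64 x 19 mm, lying loose. Origin: centre of its underside.
- pen: Bystander: ball pen, 142 mm long, lying loose. Origin: centre of its underside; y along the pen.
Mind the look-alikes: they are no part of the job. What is shaped like the tube_block but pink is not meant.

How it is judged:
By the outcome, as a careful person would: the job done as asked, in the order asked, and still so for the second after the job is handed in, with the robot touching nothing.
It also fails if it takes over 70 s, if anything falls off the work surface, if the arm or the gripper's body presses on something with over 40 N, if the wrist force passes 120 N, or if a joint passes its speed limit or range.

## Working session

There is one attempt and no reset: what is moved stays moved. The work goes in short steps, Python scripts to look and compute and a tool call to move; the robot and the scene stay as the last step left them, time stands still between calls to the robot, and variables do not carry over. Pictures are saved under pics/ and viewed, at most 10 in all, crops included, and the job is handed in when it is done.

Besides the shell and the picture viewer there is one more tool, called after "Request:" by a JSON object that holds its "fn" and its "kwargs", one argument or row to a line. drive_tool: Moves the arm, as the interface text tells. Its arguments: {"type":"object","properties":{"plan":{"type":"array"},"newtons":{"type":"number"}},"required":["plan"]}

```bash
ls; mkdir -p pics; python3 - <<'E'
from station import manip
import cv2,numpy as np
print(manip.finger_overhang, manip.sense())
for n in ("top","side"):
    s=manip.snapshot(n); np.savez(f"pics/{n}.npz",**s)
    cv2.imwrite(f"pics/{n}.png",s["image"][:,:,::-1]); print(n,s["fov_y"],s["cx"],s["cy"],s["extrinsics"], [k for k in s])
E
```

```text
pics
0.014 {'t': 0.0, 'q': array([-1.43352046e+00,  5.28455297e-01,  1.43392249e+00, -5.77594501e-06,
        1.18141930e+00, -1.78505023e-01]), 'qd': array([ 0.00087919, -0.00209788, -0.00027352,  0.00034293,  0.00063568,
       -0.00148202]), 'tau': array([-8.07908782e-04, -4.42354739e+01, -1.78027493e+01, -1.55436037e-04,
        8.48536205e-03,  1.63600026e-05]), 'tcp_pos': array([ 0.1940252 , -0.59338182,  0.24433386]), 'tool_rot': array([ 9.87560404e-01,  1.57236235e-01,  2.00500511e-05, -1.10203505e-03]), 'force': array([-0.71969627, -0.24161834,  0.24316258]), 'ft_torque': array([0.00750767, 0.00980027, 0.06987447]), 'gripper_force': 0.0, 'finger_gap': 0.9986243999610543}
top 48.6331161074829 313.85933247829655 240.9260320469386 [[ 0.14918105  0.78483724 -0.60147778 -0.74699015]
 [-0.98878467  0.12275027 -0.08507205 -0.33704362]
 [ 0.00706384  0.60742314  0.79434705  1.68858973]
 [ 0.          0.          0.          1.        ]] ['image', 'z_map', 'fov_y', 'cx', 'cy', 'extrinsics']
side 46.84024497009376 325.20527545150964 243.41764092264222 [[-0.18240809  0.80771845 -0.56064087 -0.54457075]
 [-0.98322137 -0.15085665  0.10255734 -0.0230078 ]
 [-0.00173895  0.56994138  0.82168352  1.52549817]
 [ 0.          0.          0.          1.        ]] ['image', 'z_map', 'fov_y', 'cx', 'cy', 'extrinsics']
```

View pics/top.png

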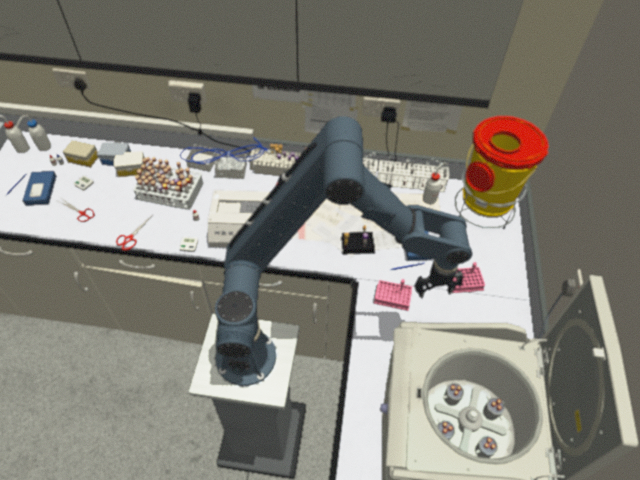

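View pics/side.png

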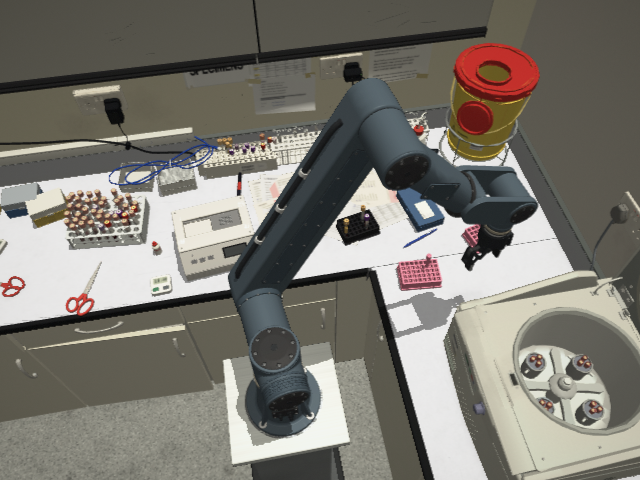

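The side view shows the reader around (212,235), the black block at (358,225), the timer at (162,285) and the dropper bottle at (155,247). The pink blocks at (420,273) and (470,235) are decoys.

```bash
cat > h.py <<'E'
import numpy as np,cv2
def load(n):
    d=np.load(f"pics/{n}.npz"); return {k:d[k] for k in d}
def cloud(s):
    f=240/np.tan(np.radians(s["fov_y"])/2)
    v,u=np.mgrid[0:480,0:640]; z=s["z_map"]
    P=np.stack([(u-s["cx"])/f*z,-(v-s["cy"])/f*z,-z,np.ones_like(z)],-1)
    W=P@s["extrinsics"].T
    W[z==0]=np.nan
    return W[...,:3]
E
python3 - <<'E'
from h import *
s=load("side");t=load("top")
a=s["image"][175:305,145:395]; a=cv2.resize(a,None,fx=3.2,fy=3.2,interpolation=cv2.INTER_CUBIC)
b=t["image"][205:260,330:390]; b=cv2.resize(b,None,fx=3.2,fy=3.2,interpolation=cv2.INTER_CUBIC)
c=np.zeros((600,800,3),np.uint8); c[:416]=a; c[420:420+b.shape[0],:b.shape[1]]=b
b=t["image"][185:245,200:310]; b=cv2.resize(b,None,fx=3,fy=3,interpolation=cv2.INTER_CUBIC)
c[420:600,300:630]=b
cv2.imwrite("pics/c1.png",c[:,:,::-1])
for n,S in(("side",s),("top",t)):
    W=cloud(S); z=W[...,2]
    for (u,v) in ([(212,235),(358,228),(162,287),(155,249),(367,213),(345,218),(420,240),(300,300)] if n=="side" else [(357,243),(345,240),(367,235),(190,245),(230,210),(230,235)]): print(n,u,v,W[v,u].round(4))
E
```

```text
side 212 235 [0.5229 0.145  0.1038]
side 358 228 [ 0.5248 -0.3312  0.0197]
side 162 287 [0.4202 0.3254 0.0087]
side 155 249 [0.5575 0.341  0.028 ]
side 367 213 [ 0.5841 -0.3762  0.0163]
side 345 218 [ 0.5671 -0.2949  0.0294]
side 420 240 [ 0.4491 -0.5282  0.0037]
side 300 300 [ 0.4007 -0.1054 -0.1842]
top 357 243 [ 0.5362 -0.328   0.0152]
top 345 240 [ 0.5115 -0.2808  0.0571]
top 367 235 [ 0.5907 -0.3638  0.0049]
top 190 245 [0.4242 0.3203 0.0162]
top 230 210 [0.5561 0.1819 0.1004]
top 230 235 [0.4522 0.1588 0.0765]
```

View pics/c1.png

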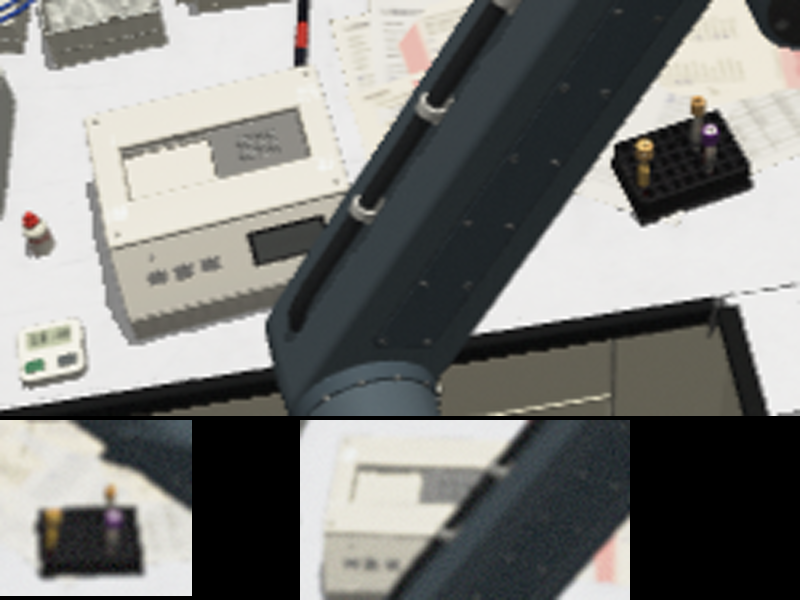

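The composite shows the reader with grey shutter on the right (closed). The black block holds an orange-capped tube on the left, with the purple-capped tube front right and the fixed brown one behind it. Next I fit the poses.

```bash
cat >> h.py <<'E'
def ray_z(s,u,v,z):
    f=240/np.tan(np.radians(s["fov_y"])/2)
    E=s["extrinsics"]; d=E[:3,:3]@np.array([(u-s["cx"])/f,-(v-s["cy"])/f,-1]); o=E[:3,3]
    return o+d*(z-o[2])/d[2]
def fit(A,B): # B = R A + t 2D
    a=A.mean(0);b=B.mean(0);H=(A-a).T@(B-b)
    th=np.arctan2(H[0,1]-H[1,0],H[0,0]+H[1,1]); R=np.array([[np.cos(th),-np.sin(th)],[np.sin(th),np.cos(th)]])
    t=b-R@a; return th,R,t,(A@R.T+t-B)
E
python3 - <<'E'
from h import *
s=load("side")
px=np.array([[88,120],[315,68],[112,247],[122,148],[300,107],[130,203],[310,158]])/3.2+[145,175]
A=np.array([[85,120],[85,-120],[-85,120],[33,90],[33,-90],[-33,90],[-33,-90]])/1e3
B=np.array([ray_z(s,*p,.11)[:2] for p in px])
th,R,t,e=fit(A,B); print("reader",np.degrees(th),t,(e*1000).round(1))
# tall/deck check
W=cloud(s); loc=(W[...,:2]-t)@R
m=(abs(loc[...,0]-.06)<.02)&(abs(loc[...,1])<.11); print("deck z",np.nanmedian(W[...,2][m]))
m=(abs(loc[...,0])<.02)&(abs(loc[...,1]+.044)<.035); print("shutter z",np.nanmedian(W[...,2][m]),m.sum())
m=(abs(loc[...,0])<.02)&(abs(loc[...,1]-.044)<.03); print("chan z",np.nanmedian(W[...,2][m]),m.sum())
# block: top grid corners at z .036
px=np.array([[613,158],[727,107],[752,172],[640,208]])/3.2+[145,175]
B=np.array([ray_z(s,*p,.036)[:2] for p in px]); print(B)
A=np.array([[45.5,65.5],[45.5,-65.5],[-45.5,-65.5],[-45.5,65.5]])/1e3
th,R,t,e=fit(A,B); print("block",np.degrees(th),t,(e*1000).round(1))
for n,x,y,h in(("orange",-15.5,51.5,.087),("purple",-15.5,-22.5,.099),("third",15.5,-21.5,.101)):
    print(n,R@np.array([x,y])/1e3+t)
for n,p in(("orange",(644,145)),("purple",(710,131)),("third",(698,102))):
    u,v=np.array(p)/3.2+[145,175]
    for z in(.087,.099,.101):print(n,z,ray_z(s,u,v,z)[:2].round(4))
    print(W[int(v)-2:int(v)+4,int(u)-1:int(u)+3,2].round(3))
E
```

```text
reader 6.220870872319115 [0.56426332 0.13849139] [[ 4.1  3.1]
 [ 4.4 -3. ]
 [-4.2  3.1]
 [-2.3  0.1]
 [-2.2  1.1]
 [ 1.6 -2. ]
 [-1.4 -2.4]]
deck z 0.10759007883601579
shutter z 0.10188223691123088 207
chan z 0.09194785036597342 161
[[ 0.54110322 -0.26050086]
 [ 0.58540441 -0.39346908]
 [ 0.49668686 -0.39924835]
 [ 0.47322106 -0.27533983]]
block 12.652961853795093 [ 0.52410389 -0.33213953] [[13.   2.2]
 [-2.6  7.4]
 [-2.6 -6.8]
 [-7.9 -2.9]]
orange [ 0.49769948 -0.28528542]
purple [ 0.51390883 -0.35748831]
third [ 0.54393694 -0.3497222 ]
orange 0.087 [ 0.5143 -0.2865]
orange 0.099 [ 0.5055 -0.2843]
orange 0.101 [ 0.504 -0.284]
[[0.029 0.037 0.034 0.022]
 [0.099 0.103 0.097 0.092]
 [0.099 0.093 0.093 0.099]
 [0.092 0.099 0.097 0.106]
 [0.096 0.089 0.095 0.1  ]
 [0.092 0.091 0.088 0.087]]
purple 0.087 [ 0.5195 -0.3565]
purple 0.099 [ 0.5106 -0.3537]
purple 0.101 [ 0.5091 -0.3533]
[[0.024 0.036 0.016 0.012]
 [0.02  0.082 0.08  0.089]
 [0.085 0.088 0.086 0.09 ]
 [0.09  0.089 0.088 0.085]
 [0.087 0.092 0.086 0.087]
 [0.075 0.082 0.085 0.077]]
third 0.087 [ 0.5586 -0.3528]
third 0.099 [ 0.5494 -0.3501]
third 0.101 [ 0.5479 -0.3496]
[[-0.005  0.004  0.003  0.013]
 [ 0.101  0.101  0.103  0.007]
 [ 0.1    0.099  0.104  0.097]
 [ 0.098  0.097  0.101  0.105]
 [ 0.097  0.097  0.097  0.096]
 [ 0.091  0.091  0.092  0.084]]
```

Request:
{"fn": "drive_tool", "kwargs": {
  "plan": [
    [0.039,-0.022,-0.003,0,0,0,1],
    [0.039,-0.022,-0.003,0,0,0,1],
    [0.039,-0.022,-0.003,0,0,0,1],
    [0.039,-0.022,-0.003,0,0,0,1],
    [0.039,-0.022,-0.003,0,0,0,1],
    [0.039,-0.022,-0.003,0,0,0,1],
    [0.039,-0.022,-0.003,0,0,0,1],
    [0.039,-0.022,-0.003,0,0,0,1],
    [0,0,0,0,0,8,1],
    [0,0,0,0,0,0,1]
  ]
}}

```text
t: 1.1
tcp_pos: [0.4368, -0.3284, 0.2691]
tool_rot: [0.996, 0.09, -0.0, -0.0]
force: [-0.8, -0.5, 0.1]
finger_gap: 1.001
gripper_force: 0.0
```

```bash
cat >> h.py <<'E'
from scipy.spatial.transform import Rotation as Ro
def snap(tag):
    from station import manip
    st=manip.sense(); s=manip.snapshot("wrist")
    T=np.eye(4);T[:3,:3]=Ro.from_quat(st["tool_rot"]).as_matrix();T[:3,3]=st["tcp_pos"]
    s["extrinsics"]=T@s["mount"]; s["T"]=T
    np.savez(f"pics/{tag}.npz",**s); cv2.imwrite(f"pics/{tag}.png",s["image"][:,:,::-1]); return s
def wdir(s,u,v):
    f=240/np.tan(np.radians(s["fov_y"])/2)
    x,y=np.asarray(u,float)-s["cx"],np.asarray(v,float)-s["cy"];r=np.hypot(x,y)+1e-9;t=r/f
    return np.stack([np.sin(t)*x/r,-np.sin(t)*y/r,-np.cos(t)],-1)
def wray(s,u,v,z):
    d=s["extrinsics"][:3,:3]@wdir(s,u,v);o=s["extrinsics"][:3,3];return o+d*(z-o[2])/d[2]
def wcloud(s):
    v,u=np.mgrid[0:480,0:640];d=wdir(s,u,v);P=d/(-d[...,2:])*s["z_map"][...,None]
    W=P@s["extrinsics"][:3,:3].T+s["extrinsics"][:3,3];W[(s["z_map"]==0)|(d[...,2]>-.1)]=np.nan;return W
def wproj(s,P):
    E=np.linalg.inv(s["extrinsics"]);p=E[:3,:3]@np.asarray(P)+E[:3,3];f=240/np.tan(np.radians(s["fov_y"])/2)
    r=np.hypot(p[0],p[1]);t=np.arctan2(r,-p[2]);return s["cx"]+f*t*p[0]/r,s["cy"]-f*t*p[1]/r
def st():
    from station import manip
    s=manip.sense();R=Ro.from_quat(s["tool_rot"]).as_matrix()
    print("t",round(s["t"],2),"tcp",s["tcp_pos"].round(4),"yaw",np.degrees(np.arctan2(R[1,0],R[0,0])).round(2),"z",R[:,2].round(4),"F",s["force"].round(2),"gap",round(s["finger_gap"],3));return s,R
def to(p,yaw=None):
    s,R=st();d=np.array(p)-s["tcp_pos"]; print("shift tool",(R.T@d).round(4), "turn z" , None if yaw is None else round(float(np.degrees(np.arctan2(R[1,0],R[0,0]))-yaw),2))
E
python3 - <<'E'
from h import *
st(); s=snap("w1"); print(s["mount"].round(3),s["fov_y"],s["cx"],s["cy"])
E
```

```text
t 1.1 tcp [ 0.4368 -0.3284  0.2691] yaw 10.28 z [-6.e-04  3.e-04 -1.e+00] F [-0.83 -0.54  0.14] gap 1.001
[[-0.     0.961  0.275  0.07 ]
 [ 1.     0.001 -0.001 -0.   ]
 [-0.001  0.275 -0.961 -0.129]
 [ 0.     0.     0.     1.   ]] 65.70646984690485 328.6103218947788 230.27347778158554
```

View pics/w1.png

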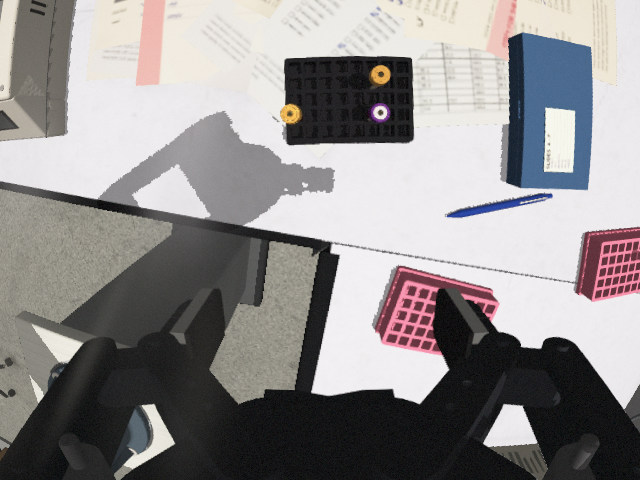

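Wrist view: the block's top corners are near (286,59), (411,57), (412,142) and (288,143). The caps are purple at (380,113), orange at (290,114) and fixed at (381,74).

```bash
python3 - <<'E'
from h import *
s=load("w1"); W=wcloud(s); g=s["image"].astype(int)
# block mask: dark & z near .036
m=(g.sum(2)<150); m[:50]=0; m[150:]=0; m[:,:280]=0; m[:,420:]=0
m&=abs(W[...,2]-.036)<.012; print(m.sum(),np.nanmedian(W[...,2][m]))
px=[(286,59),(411,57),(412,142),(288,143)]
B=np.array([wray(s,u,v,.036)[:2] for u,v in px])
A=np.array([[45.5,65.5],[45.5,-65.5],[-45.5,-65.5],[-45.5,65.5]])/1e3
th,R,t,e=fit(A,B); print("block",np.degrees(th),t,(e*1000).round(1))
rc=cv2.minAreaRect(W[m][:,:2].astype(np.float32)*1000);print(rc)
for n,x,y in(("left",-15.5,51.5),("purple",-15.5,-22.5),("third",15.5,-21.5)): print(n,R@np.array([x,y])/1e3+t)
for n,(u,v) in(("left",(290,114)),("purple",(380,113)),("third",(381,74))):
    z=W[v-6:v+7,u-6:u+7,2]; print(n,"top z",np.nanpercentile(z,[50,80,95]).round(4),[wray(s,u,v,h)[:2].round(4) for h in(.087,.099,.101)])
E
```

```text
4801 0.036376391893426396
block 11.608202767436609 [ 0.53617819 -0.33077071] [[ 3.   5.9]
 [ 3.8 -4.1]
 [-2.  -5.5]
 [-4.8  3.8]]
((536.1632690429688, -330.371337890625), (84.62549591064453, 122.7912368774414), 11.729302406311035)
left [ 0.51063248 -0.28344295]
purple [ 0.52552263 -0.35592939]
third [ 0.55568735 -0.34871208]
left top z [0.0997 0.1003 0.1009] [array([ 0.5107, -0.2822]), array([ 0.5105, -0.2835]), array([ 0.5104, -0.2837])]
purple top z [0.0878 0.0882 0.0889] [array([ 0.525 , -0.3553]), array([ 0.5243, -0.3538]), array([ 0.5242, -0.3535])]
third top z [0.1022 0.1028 0.1035] [array([ 0.5578, -0.3501]), array([ 0.5558, -0.3488]), array([ 0.5555, -0.3485])]
```

Request:
{"fn": "drive_tool", "kwargs": {
  "plan": [
    [0.008,-0.043,-0.003,0,0,0,1],
    [0.008,-0.043,-0.003,0,0,0,1],
    [0.008,-0.043,-0.003,0,0,0,1],
    [0.008,-0.043,-0.003,0,0,0,1],
    [0.008,-0.043,-0.003,0,0,0,1],
    [0.008,-0.043,-0.003,0,0,0,1],
    [0.008,-0.043,-0.003,0,0,0,1],
    [0.008,-0.043,-0.003,0,0,0,1],
    [0.008,-0.043,-0.003,0,0,0,1],
    [0.008,-0.043,-0.003,0,0,4,-1]
  ]
}}

```text
t: 2.15
tcp_pos: [0.4394, 0.108, 0.2994]
tool_rot: [0.999, 0.052, 0.0, 0.0]
force: [0.3, -1.0, -0.2]
finger_gap: 0.854
gripper_force: 0.0
```

Request:
{"fn": "drive_tool", "kwargs": {
  "plan": [
    [0,0,0,0,0,0,-1],
    [0,0,0,0,0,0,-1],
    [0,0,0,0,0,0,-1]
  ]
}}

```text
t: 2.45
tcp_pos: [0.4395, 0.1061, 0.299]
tool_rot: [0.999, 0.053, -0.0, 0.0]
force: [-0.1, -0.9, 0.1]
finger_gap: 0.328
gripper_force: 0.0
```

```bash
python3 - <<'E'
from h import *
st(); s=snap("w2")
E
```

```text
t 2.45 tcp [0.4395 0.1061 0.299 ] yaw 6.07 z [-6.e-04 -6.e-04 -1.e+00] F [-0.09 -0.89  0.13] gap 0.328
```

View pics/w2.png

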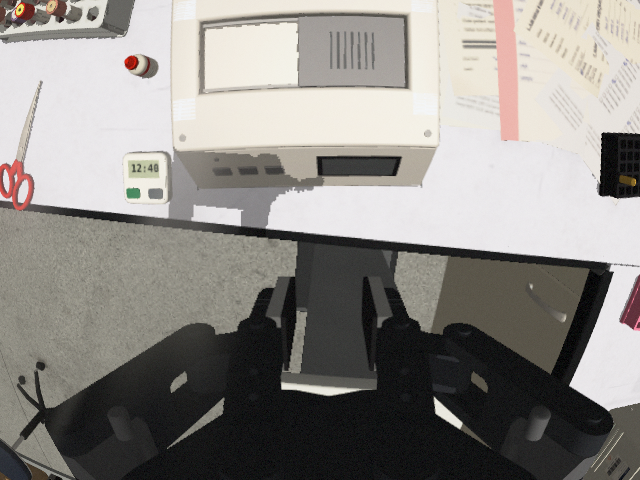

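Wrist view 2: channel corners are at about (204,24), (407,14), (408,89) and (203,93). The shutter's seam is at column 299 and the front deck edge runs from (175,148) to (438,144).

```bash
python3 - <<'E'
from h import *
s=load("w2"); W=wcloud(s)
px=[(204,24),(407,14),(408,89),(203,93),(175,149),(438,145)]
A=np.array([[33,90],[33,-90],[-33,-90],[-33,90],[-85,120],[-85,-120]])/1e3
B=np.array([wray(s,u,v,.11)[:2] for u,v in px])
for k in(4,6):
    th,R,t,e=fit(A[:k],B[:k]); print("reader",np.degrees(th),t,(e*1000).round(1))
loc=(W[...,:2]-t)@R
for n,(x,y) in {"deckfront":(-.06,0),"deckR":(0,-.105),"deckL":(0,.105),"shut":(0,-.03),"shutR":(0,-.07),"chan":(0,.05)}.items():
    m=(abs(loc[...,0]-x)<.01)&(abs(loc[...,1]-y)<.008); print(n,m.sum(),np.nanmedian(W[...,2][m]).round(4))
# deck mask edges via depth
m=(abs(W[...,2]-.11)<.004); m[200:]=0
for r in (60,110,130): 
    c=np.where(m[r])[0]; print(r,c.min(),c.max())
p=wray(s,299,55,.103); print("seam reader",R.T@(p[:2]-t))
np.savez("reader.npz",th=th,R=R,t=t)
for q in((0,-.044),(0,.044)): print(R@np.array(q)+t)
E
```

```text
reader 6.88809149218257 [0.5733     0.14147879] [[ 1.1  2.3]
 [-1.1 -1.3]
 [ 1.1 -1.8]
 [-1.1  0.8]]
reader 6.551471498666426 [0.57457483 0.14199977] [[ 2.9  2.6]
 [-0.3 -1. ]
 [ 1.9 -1.1]
 [ 0.7  1.6]
 [-3.3  1.9]
 [-1.8 -4. ]]
deckfront 446 0.1104
deckR 384 0.1106
deckL 348 0.1104
shut 418 0.1045
shutR 412 0.1043
chan 361 0.0945
60 170 439
110 171 439
130 172 439
seam reader [-0.00430137  0.00419002]
[0.57959504 0.0982871 ]
[0.56955462 0.18571244]
```

Request:
{"fn": "drive_tool", "kwargs": {
  "plan": [
    [0.0275,0.0041,0.03,0,0,-0.6,-1],
    [0.0275,0.0041,0.03,0,0,0,-1],
    [0.0275,0.0041,0.03,0,0,0,-1],
    [0.0275,0.0041,0.03,0,0,0,-1],
    [0.0275,0.0041,0.03,0,0,0,-1],
    [0,0,0.01,0,0,0,-1],
    [0,0,0,0,0,0,-1],
    [0,0,0,0,0,0,-1]
  ]
}}

```text
t: 3.3
tcp_pos: [0.5776, 0.1018, 0.1396]
tool_rot: [0.998, 0.058, -0.001, -0.0]
force: [-0.3, -0.4, 0.1]
finger_gap: 0.001
gripper_force: 0.0
```

```bash
python3 - <<'E'
from h import *
st(); s=snap("w3")
print([wproj(s,(.5784,.0999,.1042))])
E
```

```text
t 3.3 tcp [0.5776 0.1018 0.1396] yaw 6.62 z [-0.0013 -0.     -1.    ] F [-0.35 -0.42  0.14] gap 0.001
[(np.float64(333.68785667945775), np.float64(275.15649374135927))]
```

View pics/w3.png

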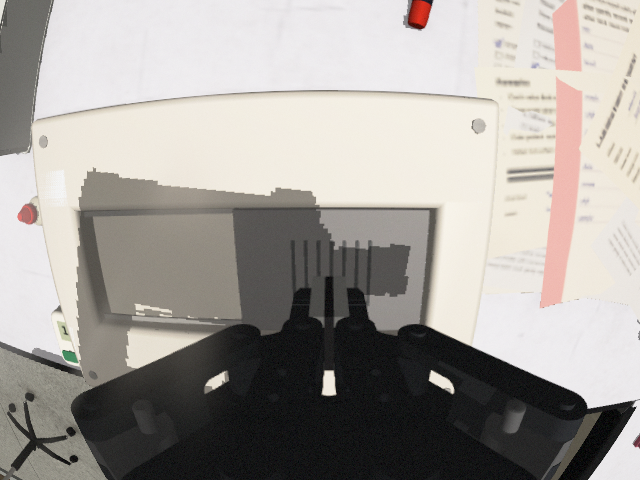

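Fingers are shut above the shutter. The channel's back corners sit at about (80,210) and (437,208), and the seam is at (234,210).

```bash
python3 - <<'E'
from h import *
s=load("w3")
A=np.array([[33,90],[33,-90],[85,120],[85,-120]])/1e3
B=np.array([wray(s,u,v,.11)[:2] for u,v in[(80,210),(437,208),(34,121),(496,101)]])
th,R,t,e=fit(A,B); print("reader",np.degrees(th),t,(e*1000).round(1))
th,R,t,e=fit(A[:2],B[:2]); print("reader",np.degrees(th),t,(e*1000).round(1))
p=wray(s,234,209,.103)[:2]; print("seam",R.T@(p-t))
print("tcp in reader",R.T@(s["T"][:2,3]-t))
W=wcloud(s); print(np.nanmedian(W[225:255,290:400,2]),np.nanmedian(W[160:190,200:400,2]))
E
```

```text
reader 6.586628465440576 [0.57409322 0.14239704] [[-1.6  1.9]
 [-0.8 -1.1]
 [ 0.6  3.6]
 [ 1.7 -4.5]]
reader 6.438722746713154 [0.57524903 0.14206157] [[-0.2  1.5]
 [ 0.2 -1.5]]
seam [0.03065102 0.00440905]
tcp in reader [-0.00219862 -0.04024049]
0.10435353618563262 0.11051446110774542
```

Request:
{"fn": "drive_tool", "kwargs": {
  "plan": [
    [0,0,0.005,0,0,0,-1],
    [0,0,0.005,0,0,0,-1],
    [0,0,0.005,0,0,0,-1],
    [0,0,0,0,0,0,-1],
    [0,0,0,0,0,0,-1]
  ]
}}

```text
t: 3.85
tcp_pos: [0.5782, 0.103, 0.1242]
tool_rot: [0.998, 0.059, -0.0, -0.0]
force: [0.3, -0.7, 0.3]
finger_gap: 0.0
gripper_force: 0.0
```

Request:
{"fn": "drive_tool", "kwargs": {
  "plan": [
    [0,0,0.002,0,0,0,-1],
    [0,0,0.002,0,0,0,-1],
    [0,0,0.0005,0,0,0,-1],
    [0,0,0,0,0,0,-1]
  ]
}}

```text
t: 4.25
tcp_pos: [0.5783, 0.1029, 0.1197]
tool_rot: [0.998, 0.058, -0.0, -0.0]
force: [0.1, -0.7, -0.4]
finger_gap: -0.0
gripper_force: 0.0
```

Request:
{"fn": "drive_tool", "kwargs": {
  "plan": [
    [0,0,0.0005,0,0,0,-1],
    [0,0,0.0005,0,0,0,-1],
    [0,0,0.0003,0,0,0,-1],
    [0,0,0,0,0,0,-1]
  ]
}}

```text
t: 4.65
tcp_pos: [0.5784, 0.1029, 0.1185]
tool_rot: [0.998, 0.058, -0.0, -0.0]
force: [-0.3, 0.4, 0.9]
finger_gap: 0.002
gripper_force: 0.0
```

Request:
{"fn": "drive_tool", "kwargs": {
  "plan": [
    [0,0,0.0003,0,0,0,-1],
    [0,0,0.0003,0,0,0,-1],
    [0,0,0,0,0,0,-1]
  ]
}}

```text
t: 4.95
tcp_pos: [0.5784, 0.1029, 0.118]
tool_rot: [0.998, 0.058, 0.0, 0.0]
force: [0.8, -0.1, -0.5]
finger_gap: -0.004
gripper_force: 0.1
```

Request:
{"fn": "drive_tool", "kwargs": {
  "plan": [
    [0,0,0.0003,0,0,0,-1],
    [0,0,0.0003,0,0,0,-1],
    [0,0,0,0,0,0,-1]
  ]
}}

```text
t: 5.25
tcp_pos: [0.5784, 0.1029, 0.1177]
tool_rot: [0.998, 0.058, 0.0, 0.0]
force: [-1.7, 0.6, 4.3]
finger_gap: -0.003
gripper_force: 1.8
```

Request:
{"fn": "drive_tool", "kwargs": {
  "plan": [
    [0,0,0.0004,0,0,0,-1],
    [0,0,0,0,0,0,-1]
  ]
}}

```text
t: 5.45
tcp_pos: [0.5784, 0.1029, 0.1175]
tool_rot: [0.998, 0.058, 0.0, 0.0]
force: [-2.3, -0.1, 4.9]
finger_gap: -0.0
gripper_force: 3.0
```

Request:
{"fn": "drive_tool", "kwargs": {
  "plan": [
    [0,0,0.0005,0,0,0,-1],
    [0,0,0,0,0,0,-1]
  ]
}}

```text
t: 5.65
tcp_pos: [0.5785, 0.1029, 0.1173]
tool_rot: [0.998, 0.058, 0.0, 0.0]
force: [-1.2, 0.0, 7.8]
finger_gap: 0.003
gripper_force: 4.0
```

Request:
{"fn": "drive_tool", "kwargs": {
  "plan": [
    [0,0,0,0,0,0,-1]
  ]
}}

```text
t: 5.75
tcp_pos: [0.5784, 0.1029, 0.1174]
tool_rot: [0.998, 0.058, 0.0, 0.0]
force: [-1.6, 0.1, 8.0]
finger_gap: -0.001
gripper_force: 3.9
```

Request:
{"fn": "drive_tool", "kwargs": {
  "plan": [
    [0,0,0.0007,0,0,0,-1],
    [0,0,0,0,0,0,-1]
  ]
}}

```text
t: 5.95
tcp_pos: [0.5785, 0.1029, 0.1171]
tool_rot: [0.998, 0.058, 0.0, 0.0]
force: [-3.4, 0.4, 10.7]
finger_gap: -0.0
gripper_force: 5.4
```

Request:
{"fn": "drive_tool", "kwargs": {
  "plan": [
    [0,-0.001,0.0002,0,0,0,-1],
    [0,-0.003,-0.0001,0,0,0,-1],
    [0,-0.004,-0.00016,0,0,0,-1],
    [0,0,0,0,0,0,-1]
  ]
}}

```text
t: 6.35
tcp_pos: [0.5777, 0.1095, 0.1173]
tool_rot: [0.998, 0.059, 0.0, 0.001]
force: [-3.3, -4.6, 11.3]
finger_gap: -0.001
gripper_force: 5.6
```

```bash
cat >> h.py <<'E'
def seam(s,t=np.array([.5745,.142]),th=np.radians(6.5)):
    # reader y of the strongest gray step along x=28mm row
    R=np.array([[np.cos(th),-np.sin(th)],[np.sin(th),np.cos(th)]]);g=cv2.cvtColor(s["image"],cv2.COLOR_RGB2GRAY).astype(float)
    ys=np.arange(-.088,.089,.0005);W=wcloud(s);out=[];hz=[]
    for x in(.018,.022,.026):
        pr=[];zz=[]
        for y in ys:
            p=R@np.array([x,y])+t;u,v=wproj(s,(*p,.103));u,v=int(round(u)),int(round(v));ok=0<=u<640 and 0<=v<480
            pr.append(g[v,u] if ok else np.nan);zz.append(W[v,u,2] if ok else np.nan)
        out.append(pr);hz.append(zz)
    return ys,np.array(out),np.array(hz)
E
python3 - <<'E'
from h import *
st()
for s in(load("w3"),snap("w4")):
    ys,o,h=seam(s); print([(round(y*1000),round(a,4)) for y,a in zip(ys[::8],np.nanmedian(h,0)[::8])][18:36])
E
```

```text
t 6.35 tcp [0.5777 0.1095 0.1173] yaw 6.78 z [ 9.0e-04 -2.9e-03 -1.0e+00] F [-3.34 -4.56 11.34] gap -0.001
[(-16, np.float64(0.1042)), (-12, np.float64(0.1042)), (-8, np.float64(0.104)), (-4, np.float64(0.104)), (0, np.float64(0.1038)), (4, np.float64(0.1045)), (8, np.float64(0.0944)), (12, np.float64(0.0936)), (16, np.float64(0.0941)), (20, np.float64(0.0942)), (24, np.float64(0.094)), (28, np.float64(0.0951)), (32, np.float64(0.0943)), (36, np.float64(0.095)), (40, np.float64(0.0942)), (44, np.float64(0.0949)), (48, np.float64(0.094)), (52, np.float64(0.0945))]
[(-16, np.float64(0.1033)), (-12, np.float64(0.1038)), (-8, np.float64(0.104)), (-4, np.float64(0.1037)), (0, np.float64(0.1031)), (4, np.float64(0.1044)), (8, np.float64(0.1044)), (12, np.float64(0.0944)), (16, np.float64(0.0943)), (20, np.float64(0.0942)), (24, np.float64(0.0948)), (28, np.float64(0.0938)), (32, np.float64(0.0944)), (36, np.float64(0.0947)), (40, np.float64(0.0947)), (44, np.float64(0.0947)), (48, np.float64(0.0942)), (52, np.float64(0.0944))]
```

Request:
{"fn": "drive_tool", "kwargs": {
  "plan": [
    [0,-0.004,-0.00016,0,0,0,-1],
    [0,-0.004,-0.00016,0,0,0,-1],
    [0,-0.004,-0.00016,0,0,0,-1],
    [0,-0.004,-0.00016,0,0,0,-1]
  ]
}}

```text
t: 6.8
tcp_pos: [0.576, 0.1248, 0.118]
tool_rot: [0.998, 0.059, 0.0, 0.002]
force: [-2.3, -6.6, 11.7]
finger_gap: -0.001
gripper_force: 5.6
```

```bash
cat >> h.py <<'E'
def edge(s):
    ys,o,h=seam(s); m=np.nanmedian(h,0)
    i=[k for k in range(len(ys)-3) if np.nanmedian(m[max(0,k-3):k+1])>.0995 and np.nanmedian(m[k+1:k+4])<.0995]
    return [round(ys[k]*1000,1) for k in i], np.nanmedian(m[(m>.0995)]).round(4)
E
python3 - <<'E'
from h import *
st()
for n in("w3","w4"):print(edge(load(n)))
print(edge(snap("w5")))
E
```

```text
t 6.8 tcp [0.576  0.1248 0.118 ] yaw 6.77 z [ 0.001  -0.0036 -1.    ] F [-2.32 -6.57 11.72] gap -0.001
([np.float64(4.5), np.float64(5.0), np.float64(5.5), np.float64(6.0)], np.float64(0.1043))
([np.float64(-87.5), np.float64(-87.0), np.float64(-86.5), np.float64(-86.0), np.float64(11.0), np.float64(11.5), np.float64(12.0)], np.float64(0.1039))
([np.float64(-87.5), np.float64(-87.0), np.float64(-86.5), np.float64(26.5), np.float64(27.0), np.float64(27.5), np.float64(28.0)], np.float64(0.1044))
```

Request:
{"fn": "drive_tool", "kwargs": {
  "plan": [
    [0,-0.004,-0.00016,0,0,0,-1],
    [0,-0.004,-0.00016,0,0,0,-1],
    [0,-0.004,-0.00016,0,0,0,-1],
    [0,-0.004,-0.00016,0,0,0,-1],
    [0,-0.004,-0.00016,0,0,0,-1]
  ]
}}

```text
t: 7.35
tcp_pos: [0.5737, 0.1447, 0.1187]
tool_rot: [0.998, 0.059, 0.0, 0.002]
force: [-2.2, -5.7, 11.2]
finger_gap: 0.0
gripper_force: 5.6
```

Request:
{"fn": "drive_tool", "kwargs": {
  "plan": [
    [0,-0.004,-0.00016,0,0,0,-1],
    [0,-0.004,-0.00016,0,0,0,-1],
    [0,-0.004,-0.00016,0,0,0,-1],
    [0,-0.004,-0.00016,0,0,0,-1],
    [0,-0.004,-0.00016,0,0,0,-1]
  ]
}}

```text
t: 7.85
tcp_pos: [0.5714, 0.1646, 0.1196]
tool_rot: [0.998, 0.059, 0.0, 0.002]
force: [-3.3, -7.3, 11.1]
finger_gap: 0.0
gripper_force: 5.6
```

```bash
python3 - <<'E'
from h import *
st()
print(edge(snap("w6")))
E
```

```text
t 7.85 tcp [0.5714 0.1646 0.1196] yaw 6.77 z [ 0.001  -0.0035 -1.    ] F [-3.27 -7.28 11.14] gap 0.0
([np.float64(-86.5), np.float64(-86.0), np.float64(-85.5), np.float64(67.0), np.float64(67.5), np.float64(68.0), np.float64(68.5)], np.float64(0.106))
```

Request:
{"fn": "drive_tool", "kwargs": {
  "plan": [
    [0,-0.004,-0.00014,0,0,0,-1],
    [0,-0.004,-0.00015,0,0,0,-1],
    [0,-0.004,-0.00015,0,0,0,-1],
    [0,-0.004,-0.00015,0,0,0,-1],
    [0,-0.002,-8e-05,0,0,0,-1]
  ]
}}

```text
t: 8.4
tcp_pos: [0.5693, 0.1827, 0.1203]
tool_rot: [0.998, 0.059, 0.001, 0.002]
force: [-2.3, -6.8, 12.6]
finger_gap: -0.0
gripper_force: 5.6
```

Request:
{"fn": "drive_tool", "kwargs": {
  "plan": [
    [0,-0.002,-8e-05,0,0,0,-1],
    [0,-0.001,-4e-05,0,0,0,-1]
  ]
}}

```text
t: 8.6
tcp_pos: [0.5689, 0.1856, 0.1204]
tool_rot: [0.998, 0.059, 0.0, 0.002]
force: [-2.0, -6.3, 11.5]
finger_gap: -0.0
gripper_force: 5.6
```

Request:
{"fn": "drive_tool", "kwargs": {
  "plan": [
    [0,-0.001,-4e-05,0,0,0,-1],
    [0,-0.001,0,0,0,0,-1]
  ]
}}

```text
t: 8.8
tcp_pos: [0.5688, 0.1874, 0.1204]
tool_rot: [0.998, 0.059, 0.0, 0.002]
force: [-1.8, -6.0, 11.0]
finger_gap: -0.001
gripper_force: 5.8
```

```bash
python3 - <<'E'
from h import *
st()
print(edge(snap("w7")))
E
```

```text
t 8.8 tcp [0.5688 0.1874 0.1204] yaw 6.76 z [ 0.0011 -0.0033 -1.    ] F [-1.8  -5.98 11.01] gap -0.001
([np.float64(-85.5), np.float64(-85.0), np.float64(-84.5)], np.float64(0.1068))
```

Request:
{"fn": "drive_tool", "kwargs": {
  "plan": [
    [0,-0.001,0,0,0,0,-1],
    [0,-0.001,0,0,0,0,-1]
  ]
}}

```text
t: 9.05
tcp_pos: [0.5685, 0.1894, 0.1205]
tool_rot: [0.998, 0.059, 0.0, 0.002]
force: [-2.3, -6.9, 12.7]
finger_gap: -0.003
gripper_force: 5.9
```

Request:
{"fn": "drive_tool", "kwargs": {
  "plan": [
    [0,-0.001,0,0,0,0,-1],
    [0,-0.001,0,0,0,0,-1],
    [0,0,0,0,0,0,-1]
  ]
}}

```text
t: 9.35
tcp_pos: [0.5689, 0.1912, 0.1206]
tool_rot: [0.998, 0.059, 0.001, 0.002]
force: [-0.4, -7.1, 11.6]
finger_gap: 0.002
gripper_force: 5.5
```

```bash
cat >> h.py <<'E'
def redge(s):
    ys,o,h=seam(s); m=np.nanmedian(h,0)
    return [(round(float(y*1000),1),round(float(a),3)) for y,a in zip(ys,m) if -.012<y<.02][::3]
E
python3 - <<'E'
from h import *
st()
for n in("w6","w7"): print(redge(load(n)))
print(redge(snap("w8")))
E
```

```text
t 9.35 tcp [0.5689 0.1912 0.1206] yaw 6.77 z [ 0.0026 -0.0036 -1.    ] F [-0.41 -7.07 11.58] gap 0.002
[(-12.0, 0.106), (-10.5, 0.106), (-9.0, 0.107), (-7.5, 0.106), (-6.0, 0.106), (-4.5, 0.106), (-3.0, 0.106), (-1.5, 0.106), (0.0, 0.106), (1.5, 0.105), (3.0, 0.106), (4.5, 0.106), (6.0, 0.107), (7.5, 0.107), (9.0, 0.106), (10.5, 0.106), (12.0, 0.105), (13.5, 0.105), (15.0, 0.107), (16.5, 0.105), (18.0, 0.106), (19.5, 0.106)]
[(-12.0, 0.061), (-10.5, 0.061), (-9.0, 0.061), (-7.5, 0.061), (-6.0, 0.061), (-4.5, 0.062), (-3.0, 0.106), (-1.5, 0.107), (0.0, 0.108), (1.5, 0.107), (3.0, 0.107), (4.5, 0.107), (6.0, 0.107), (7.5, 0.107), (9.0, 0.107), (10.5, 0.107), (12.0, 0.106), (13.5, 0.107), (15.0, 0.107), (16.5, 0.107), (18.0, 0.107), (19.5, 0.107)]
[(-12.0, 0.062), (-10.5, 0.062), (-9.0, 0.061), (-7.5, 0.061), (-6.0, 0.061), (-4.5, 0.062), (-3.0, 0.061), (-1.5, 0.062), (0.0, 0.107), (1.5, 0.107), (3.0, 0.106), (4.5, 0.107), (6.0, 0.108), (7.5, 0.107), (9.0, 0.107), (10.5, 0.108), (12.0, 0.108), (13.5, 0.107), (15.0, 0.107), (16.5, 0.106), (18.0, 0.107), (19.5, 0.107)]
```

View pics/w8.png

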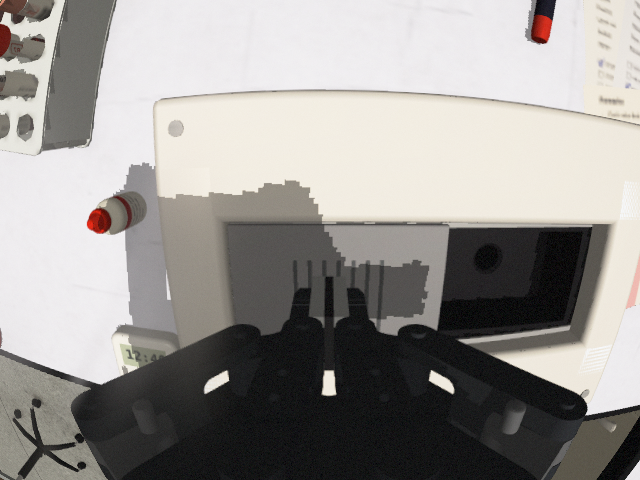

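The shutter is nearly or fully open. The black pocket spans (445..590, 225..335), the well mouth is at about (488,257), and the sheet's right edge is at column 447.

Request:
{"fn": "drive_tool", "kwargs": {
  "plan": [
    [0,-0.001,0,0,0,0,-1],
    [0,-0.001,0,0,0,0,-1],
    [0,0,0,0,0,0,-1]
  ]
}}

```text
t: 9.7
tcp_pos: [0.5692, 0.1934, 0.1206]
tool_rot: [0.998, 0.059, 0.002, 0.002]
force: [-0.7, -6.0, 10.1]
finger_gap: -0.002
gripper_force: 5.2
```

```bash
python3 - <<'E'
from h import *
st()
a=load("w8");b=snap("w9")
th=np.radians(6.5);R=np.array([[np.cos(th),-np.sin(th)],[np.sin(th),np.cos(th)]])
for s in(a,b):
    W=wcloud(s);g=s["image"].sum(2).astype(int)
    es=[]
    for r in (245,255,265,275,285):
        zz=W[r,400:500,2]; k=np.where(zz<.085)[0][0]+400; p=W[r,k-2]; es.append((R.T@(p[:2]-[.5745,.142]))*1000)
    print(np.mean(es,0))
    # well: deeper than floor
    m=(W[...,2]<.052)&(W[...,2]>0);m[:235]=0;m[285:]=0;m[:,:460]=0;m[:,520:]=0
    n,l,stt,c=cv2.connectedComponentsWithStats(m.astype(np.uint8))
    i=1+np.argmax(stt[1:,4]);print(stt[i],c[i]); 
    x,y,w,h=stt[i][:4]; print("well mouth guess",wray(s,x+w/2-.5,y+h/2-.5,.060))
    d=g[235:285,465:515]; k=np.argwhere(d<d.min()+15); print(k.mean(0)+[235,465],len(k))
E
```

```text
t 9.7 tcp [0.5692 0.1934 0.1206] yaw 6.77 z [ 0.0037 -0.0032 -1.    ] F [-0.75 -6.01 10.12] gap -0.002
[13.93300497  0.94943552]
[475 245  19  21 271] [483.96678967 254.65682657]
well mouth guess [0.58041859 0.10227929 0.06      ]
[256.875 486.7  ] 40
[14.33218592  0.79919718]
[478 246  18  20 258] [486.71317829 255.46511628]
well mouth guess [0.58058067 0.10273736 0.06      ]
[257.6        489.68571429] 35
```

The sheet's edge stayed put while the finger slid 2 mm, so the shutter is on its open stop. I lift off and look at the well from close by.

Request:
{"fn": "drive_tool", "kwargs": {
  "plan": [
    [0,0,-0.02,0,0,0,-1],
    [0,0,-0.03,0,0,0,-1],
    [-0.026,0.023,-0.008,0,0,0,0],
    [-0.026,0.023,-0.008,0,0,0,1],
    [-0.026,0.023,-0.008,0,0,0,1],
    [-0.026,0.023,-0.006,0,0,0,1],
    [0,0,0,0,0,0,1],
    [0,0,0,0,0,0,1],
    [0,0,0,0,0,0,1]
  ]
}}

```text
t: 10.65
tcp_pos: [0.476, 0.0921, 0.1988]
tool_rot: [0.998, 0.058, 0.001, -0.0]
force: [0.3, 1.0, 0.1]
finger_gap: 1.0
gripper_force: 0.0
```

```bash
python3 - <<'E'
from h import *
st(); s=snap("w10"); im=s["image"]
u,v=wproj(s,(.580,.101,.061)); print(u,v)
u,v=int(u),int(v); c=im[max(0,v-75):v+75,max(0,u-100):u+100]; print(max(0,u-100),max(0,v-75))
cv2.imwrite("pics/c10.png",cv2.resize(c,None,fx=4,fy=4,interpolation=cv2.INTER_CUBIC)[:,:,::-1])
E
```

```text
t 10.65 tcp [0.476  0.0921 0.1988] yaw 6.7 z [ 1.3e-03  2.0e-04 -1.0e+00] F [0.32 1.02 0.15] gap 1.0
333.65528643575306 79.55077236894914
233 4
```

View pics/c10.png

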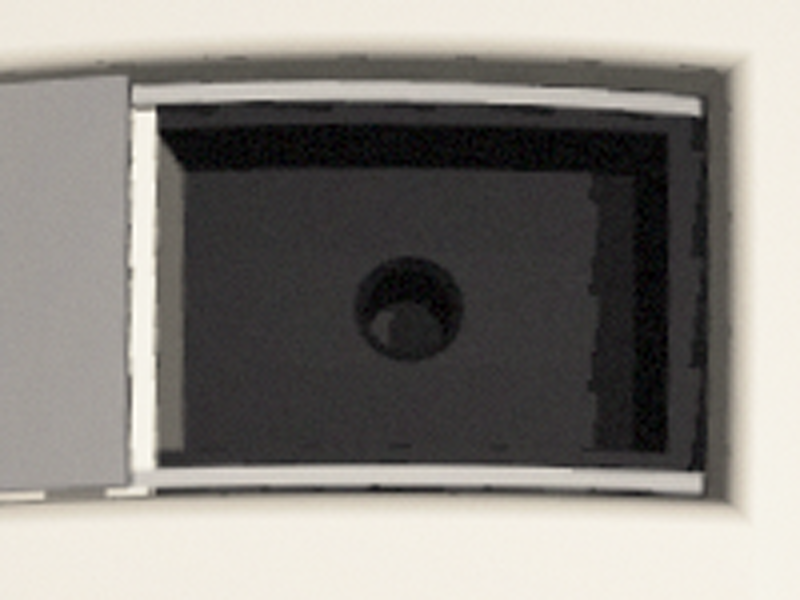

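The crop shows the well mouth centred at (409,308), which is full-frame (335,80.7). The shutter's right edge is at x=128, clear of the pocket.

```bash
python3 - <<'E'
from h import *
s=load("w10")
f=lambda a,b:(a/4+233-.375,b/4+4-.375)
w=wray(s,*f(409,308),.061);print("well",w, "diam",np.linalg.norm(wray(s,*f(356,308),.061)-wray(s,*f(463,308),.061)),np.linalg.norm(wray(s,*f(409,256),.061)-wray(s,*f(409,361),.061)))
a=wray(s,*f(185,171),.061);b=wray(s,*f(185,450),.061);print("floor left edge",a,b,np.degrees(np.arctan2(a[1]-b[1],a[0]-b[0])),np.linalg.norm(a-b))
W=wcloud(s);m=W[65:100,290:370,2];print(np.nanmedian(m))
print(wray(s,*f(722,68),.11),wray(s,*f(735,500),.11))
to((.525,-.3555,.2),11.7)
E
```

```text
well [0.57932444 0.10005529 0.061     ] diam 0.018864467813871105 0.019166114164309956
floor left edge [0.60067093 0.14255873 0.061     ] [0.54966638 0.13666165 0.061     ] 6.595179235555194 0.051344323980417286
0.061335297493917584
[0.61724331 0.05877691 0.11      ] [0.55169514 0.04916701 0.11      ]
t 10.7 tcp [0.476  0.0922 0.1987] yaw 6.73 z [ 9.e-04  1.e-04 -1.e+00] F [-0.45  0.27 -0.49] gap 0.999
shift tool [-0.0038  0.4504 -0.0013] turn z -4.97
```

Request:
{"fn": "drive_tool", "kwargs": {
  "plan": [
    [0,0.045,0,0,0,0,1],
    [0,0.045,0,0,0,0,1],
    [0,0.045,0,0,0,0,1],
    [0,0.045,0,0,0,0,1],
    [0,0.045,0,0,0,0,1],
    [0,0.045,0,0,0,0,1],
    [0,0.045,0,0,0,0,1],
    [0,0.045,0,0,0,0,1],
    [-0.004,0.045,0,0,0,0,1],
    [0,0.045,0,0,0,-5,1]
  ]
}}

```text
t: 11.7
tcp_pos: [0.5241, -0.3572, 0.1981]
tool_rot: [0.995, 0.103, -0.0, -0.0]
force: [0.2, 0.1, -0.7]
finger_gap: 1.004
gripper_force: 0.0
```

Request:
{"fn": "drive_tool", "kwargs": {
  "plan": [
    [0,0,0,0,0,0,1]
  ]
}}

```text
t: 11.8
tcp_pos: [0.5253, -0.3624, 0.1984]
tool_rot: [0.995, 0.101, 0.001, 0.003]
force: [0.0, -0.2, -1.3]
finger_gap: 1.001
gripper_force: 0.0
```

```bash
python3 - <<'E'
from h import *
s=snap("w11"); to((.525,-.3555,.2),11.7)
W=wcloud(s)
m=(W[...,2]>.08)&(W[...,2]<.093)&(np.hypot(W[...,0]-.525,W[...,1]+.3555)<.02)
print(m.sum(),W[m].mean(0) if m.any() else 0, W[m].min(0),W[m].max(0))
g=s["image"].astype(int); pm=m&(g[...,2]>g[...,1]+25); print(pm.sum(), W[pm].mean(0) if pm.any() else 0)
print(wproj(s,(.525,-.3555,.087)))
E
```

```text
t 11.85 tcp [ 0.5245 -0.3587  0.198 ] yaw 11.53 z [ 0.0012 -0.0012 -1.    ] F [-0.77  1.74  0.44] gap 1.003
shift tool [ 0.0011 -0.003  -0.002 ] turn z -0.17
480 [ 0.52673271 -0.35500844  0.08712679] [ 0.51808529 -0.36284174  0.08031112] [ 0.53399279 -0.34635223  0.08958824]
237 [ 0.52772841 -0.35498591  0.08660856]
(np.float64(318.0285509017124), np.float64(230.99366184745887))
```

Request:
{"fn": "drive_tool", "kwargs": {
  "plan": [
    [0.0022,-0.0033,0,0,0,0,0.2],
    [0,0,0.03,0,0,0,0.2],
    [0,0,0.03,0,0,0,0.2],
    [0,0,0.03,0,0,0,0.2],
    [0,0,0.02,0,0,0,0.2],
    [0,0,0.012,0,0,0,0.2],
    [0,0,0,0,0,0,0.2],
    [0,0,0,0,0,0,0.2]
  ]
}}

```text
t: 12.65
tcp_pos: [0.5256, -0.3513, 0.0775]
tool_rot: [0.995, 0.102, 0.0, 0.0]
force: [0.2, -0.1, 0.4]
finger_gap: 0.599
gripper_force: 0.0
```

Request:
{"fn": "drive_tool", "kwargs": {
  "plan": [
    [0,0,0,0,0,0,-1],
    [0,0,0,0,0,0,-1],
    [0,0,0,0,0,0,-1],
    [0,0,0,0,0,0,-1],
    [0,0,0,0,0,0,-1],
    [0,0,0,0,0,0,-1]
  ],
  "newtons": 30
}}

```text
t: 13.25
tcp_pos: [0.5258, -0.3534, 0.0779]
tool_rot: [0.995, 0.102, 0.001, 0.002]
force: [0.3, -3.9, 4.8]
finger_gap: 0.137
gripper_force: 29.5
```

```bash
python3 - <<'E'
from h import *
st(); s=snap("w12")
u,v=map(int,wproj(s,(.5255,-.3545,.087))); print(u,v)
c=s["image"][v-75:v+75,u-100:u+100]
cv2.imwrite("pics/c12.png",cv2.resize(c,None,fx=4,fy=4,interpolation=cv2.INTER_CUBIC)[:,:,::-1])
E
```

```text
t 13.25 tcp [ 0.5258 -0.3534  0.0779] yaw 11.69 z [ 0.0024 -0.003  -1.    ] F [ 0.32 -3.93  4.77] gap 0.137
332 324
```

View pics/c12.png

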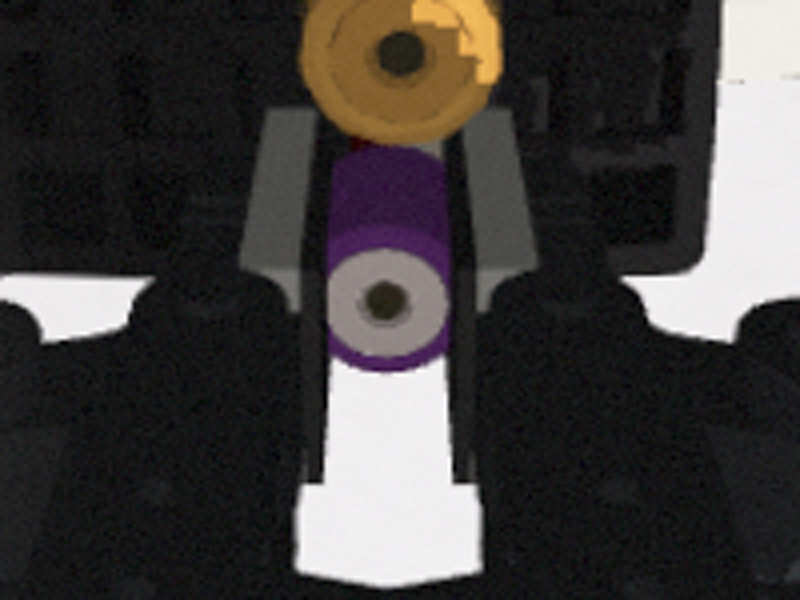

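Both pads hold the purple cap centred, with the orange-capped third tube behind it untouched. Lifting.

Request:
{"fn": "drive_tool", "kwargs": {
  "plan": [
    [0,0,-0.01,0,0,0,-1],
    [0,0,-0.015,0,0,0,-1],
    [0,0,-0.025,0,0,0,-1],
    [0,0,-0.03,0,0,0,-1],
    [0,0,-0.03,0,0,0,-1],
    [0,0,-0.03,0,0,0,-1],
    [0,0,0,0,0,0,-1],
    [0,0,0,0,0,0,-1]
  ]
}}

```text
t: 14.1
tcp_pos: [0.5243, -0.3505, 0.2171]
tool_rot: [0.995, 0.102, -0.0, -0.001]
force: [-0.9, 0.4, -0.8]
finger_gap: 0.128
gripper_force: 30.9
```

```bash
python3 - <<'E'
from h import *
s=snap("w13"); to((.5793,.1,.2),6.6)
W=wcloud(s);T=s["T"];L=(W-T[:3,3])@T[:3,:3]
g=s["image"].astype(int)
m=(np.hypot(L[...,0],L[...,1])<.02)&(L[...,2]>-.03)&(L[...,2]<.09)&(g[...,2]>g[...,1]+20); print(m.sum(),L[m].min(0).round(4),L[m].max(0).round(4))
m2=m&(abs(L[...,2]-L[m][:,2].min())<.004);print(L[m2].mean(0).round(4))
c=s["image"][235:480,200:460]
cv2.imwrite("pics/c13.png",cv2.resize(c,None,fx=2.4,fy=2.4,interpolation=cv2.INTER_CUBIC)[:,:,::-1])
E
```

```text
t 14.15 tcp [ 0.5239 -0.3503  0.2159] yaw 11.71 z [-0.0026  0.0033 -1.    ] F [-0.52 -1.15 -0.9 ] gap 0.133
shift tool [ 0.1457 -0.4296  0.0173] turn z 5.11
920 [-0.0089 -0.006  -0.0151] [0.009  0.0051 0.0283]
[ 0.0056  0.0025 -0.0128]
```

View pics/c13.png

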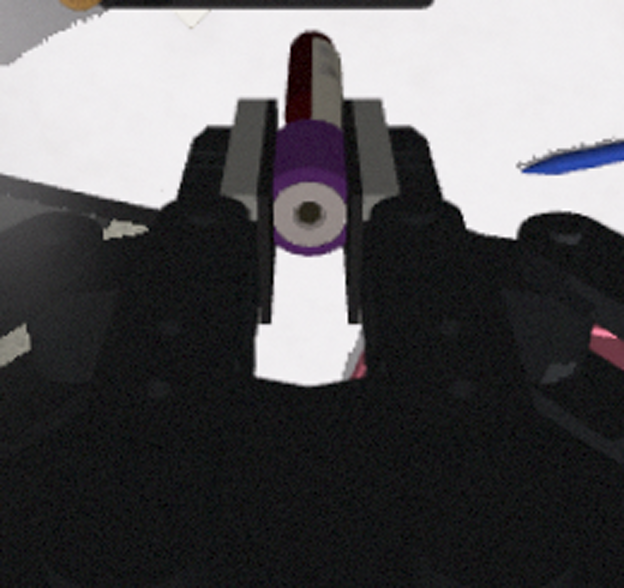

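The tube hangs upright between the pads, with the cap top at crop (310,213) and the visible tip at (315,35). I check its offset and tilt in the tool frame.

```bash
python3 - <<'E'
from h import *
s=load("w13"); M=s["mount"]
def tl(u,v,z):
    d=M[:3,:3]@wdir(s,u,v);o=M[:3,3];return (o+d*(z-o[2])/d[2]).round(4)
px=lambda a,b:(a/2.4+200-.3,b/2.4+235-.3)
print("cap top",tl(*px(310,213),-.0091),"w",tl(*px(273,213),-.0091),tl(*px(347,213),-.0091))
print("cap lower front/back edges", tl(*px(310,254),-.0091))
for z in(.062,.066,.070):print("foot far edge",z,tl(*px(316,32),z),tl(*px(316,50),z))
W=wcloud(s);T=s["T"];L=(W-T[:3,3])@T[:3,:3]
for r in range(252,290,4):
    k=[c for c in range(315,350) if abs(L[r,c,1])<.012 and -.02<L[r,c,2]<.09 and L[r,c,0]<.02]
    print(r,(min(k),max(k),L[r,k].mean(0).round(4),L[r,k].max(0).round(4)) if k else None)
E
```

```text
cap top [-0.0001 -0.0003 -0.0091] w [-0.0001 -0.006  -0.0091] [-0.0001  0.0054 -0.0091]
cap lower front/back edges [-0.0077 -0.0003 -0.0091]
foot far edge 0.062 [0.0054 0.0011 0.062 ] [0.0011 0.0011 0.062 ]
foot far edge 0.066 [0.004  0.0012 0.066 ] [-0.0004  0.0012  0.066 ]
foot far edge 0.07 [0.0027 0.0012 0.07  ] [-0.0018  0.0012  0.07  ]
252 (322, 338, array([0.0049, 0.0003, 0.0569]), array([0.0063, 0.0048, 0.0631]))
256 (321, 340, array([0.0046, 0.0006, 0.0514]), array([0.0061, 0.0056, 0.0576]))
260 (320, 341, array([0.0047, 0.0005, 0.0452]), array([0.0068, 0.006 , 0.0572]))
264 (320, 341, array([0.0046, 0.0005, 0.0402]), array([0.0062, 0.0059, 0.0484]))
268 (320, 342, array([0.0043, 0.0007, 0.0354]), array([0.006 , 0.0063, 0.0433]))
272 (320, 342, array([0.0047, 0.0007, 0.0296]), array([0.0064, 0.0061, 0.0367]))
276 (319, 342, array([0.0039, 0.0006, 0.0268]), array([0.006 , 0.0059, 0.0326]))
280 (315, 349, array([0.0054, 0.0015, 0.0187]), array([0.0116, 0.0076, 0.0299]))
284 (315, 349, array([0.0045, 0.0014, 0.0165]), array([0.0118, 0.0075, 0.0296]))
288 (315, 349, array([0.0082, 0.0008, 0.0044]), array([0.0116, 0.0072, 0.0109]))
```

Request:
{"fn": "drive_tool", "kwargs": {
  "plan": [
    [0.007,-0.02,0,0,0,0,-1],
    [0.015,-0.045,0,0,0,0,-1],
    [0.015,-0.045,0,0,0,0,-1],
    [0.015,-0.045,0,0,0,0,-1],
    [0.015,-0.045,0,0,0,0,-1],
    [0.015,-0.045,0,0,0,0,-1],
    [0.015,-0.045,0,0,0,0,-1],
    [0.015,-0.045,0,0,0,0,-1],
    [0.015,-0.045,0,0,0,0,-1],
    [0.013,-0.038,0,0,0,2.5,-1]
  ]
}}

```text
t: 15.15
tcp_pos: [0.5749, 0.0895, 0.2151]
tool_rot: [0.997, 0.08, -0.003, -0.001]
force: [0.7, 0.1, 0.0]
finger_gap: 0.132
gripper_force: 30.8
```

Request:
{"fn": "drive_tool", "kwargs": {
  "plan": [
    [0.003,-0.008,0,0,0,2.6,-1],
    [0,0,0,0,0,0,-1],
    [0,0,0,0,0,0,-1]
  ]
}}

```text
t: 15.45
tcp_pos: [0.5775, 0.0947, 0.2156]
tool_rot: [0.998, 0.058, -0.002, -0.0]
force: [0.4, -0.4, 0.0]
finger_gap: 0.133
gripper_force: 30.8
```

```bash
python3 - <<'E'
from h import *
to((.5793,.1005,.19),6.6)
E
```

```text
t 15.45 tcp [0.5775 0.0947 0.2156] yaw 6.71 z [-0.0035 -0.     -1.    ] F [ 0.43 -0.42  0.04] gap 0.133
shift tool [ 0.0025 -0.0056  0.0256] turn z 0.11
```

Request:
{"fn": "drive_tool", "kwargs": {
  "plan": [
    [0.0025,-0.0056,0,0,0,0,-1],
    [0,0,0.02,0,0,0,-1],
    [0,0,0.02,0,0,0,-1],
    [0,0,0.02,0,0,0,-1],
    [0,0,0.01,0,0,0,-1],
    [0,0,0,0,0,0,-1],
    [0,0,0,0,0,0,-1]
  ]
}}

```text
t: 16.15
tcp_pos: [0.5813, 0.0995, 0.1472]
tool_rot: [0.998, 0.057, 0.0, -0.0]
force: [0.1, 0.3, -0.3]
finger_gap: 0.132
gripper_force: 30.8
```

```bash
python3 - <<'E'
from h import *
s=snap("w14"); to((.5795,.1005,.14),6.6)
W=wcloud(s)
m=(W[...,2]<.054)&(W[...,2]>0)&(np.hypot(W[...,0]-.58,W[...,1]-.1)<.02); print(m.sum(), np.argwhere(m).mean(0) if m.any() else 0)
E
```

```text
t 16.2 tcp [0.5816 0.0996 0.1477] yaw 6.56 z [ 0.0016  0.     -1.    ] F [-0.21 -0.29 -0.65] gap 0.13
shift tool [-0.002  -0.0011  0.0077] turn z -0.04
305 [242.93114754 327.60327869]
```

Request:
{"fn": "drive_tool", "kwargs": {
  "plan": [
    [-0.002,-0.001,0.004,0,0,0,-1],
    [0,0,0.005,0,0,0,-1],
    [0,0,0.005,0,0,0,-1],
    [0,0,0.005,0,0,0,-1],
    [0,0,0,0,0,0,-1]
  ]
}}

```text
t: 16.7
tcp_pos: [0.5781, 0.1008, 0.1269]
tool_rot: [0.998, 0.058, -0.001, -0.0]
force: [0.7, 0.1, -0.1]
finger_gap: 0.13
gripper_force: 30.8
```

Request:
{"fn": "drive_tool", "kwargs": {
  "plan": [
    [0.0005,0,0.006,0,0,0,-1],
    [0,0,0.007,0,0,0,-1],
    [0,0,0.007,0,0,0,-1],
    [0,0,0,0,0,0,-1]
  ]
}}

```text
t: 17.1
tcp_pos: [0.5783, 0.1008, 0.1065]
tool_rot: [0.998, 0.057, -0.001, -0.0]
force: [-0.4, -0.5, -0.9]
finger_gap: 0.129
gripper_force: 30.8
```

Request:
{"fn": "drive_tool", "kwargs": {
  "plan": [
    [0,0,0.007,0,0,0,-1],
    [0,0,0.007,0,0,0,-1],
    [0,0,0.005,0,0,0,-1],
    [0,0,0,0,0,0,-1]
  ]
}}

```text
t: 17.5
tcp_pos: [0.5786, 0.1008, 0.0878]
tool_rot: [0.998, 0.057, -0.001, -0.0]
force: [0.2, -0.8, 0.6]
finger_gap: 0.132
gripper_force: 30.8
```

Request:
{"fn": "drive_tool", "kwargs": {
  "plan": [
    [0,0,0.0015,0,0,0,-1],
    [0,0,0.001,0,0,0,-1],
    [0,0,0,0,0,0,-1]
  ]
}}

```text
t: 17.8
tcp_pos: [0.5793, 0.1008, 0.0864]
tool_rot: [0.998, 0.058, 0.0, 0.0]
force: [0.1, 0.2, -0.0]
finger_gap: 0.134
gripper_force: 30.8
```

Request:
{"fn": "drive_tool", "kwargs": {
  "plan": [
    [0,0,0.001,0,0,0,-1],
    [0,0,0.001,0,0,0,-1],
    [0,0,0,0,0,0,-1]
  ]
}}

```text
t: 18.1
tcp_pos: [0.5792, 0.1008, 0.0843]
tool_rot: [0.998, 0.058, -0.0, -0.0]
force: [-0.7, 0.2, -0.6]
finger_gap: 0.133
gripper_force: 30.8
```

Request:
{"fn": "drive_tool", "kwargs": {
  "plan": [
    [0,0,0.001,0,0,0,-1],
    [0,0,0,0,0,0,-1]
  ]
}}

```text
t: 18.3
tcp_pos: [0.5792, 0.1008, 0.0833]
tool_rot: [0.998, 0.057, 0.0, -0.0]
force: [-0.3, 0.1, -0.3]
finger_gap: 0.13
gripper_force: 30.9
```

Request:
{"fn": "drive_tool", "kwargs": {
  "plan": [
    [0,0,0.0007,0,0,0,-1],
    [0,0,0.0005,0,0,0,-1],
    [0,0,0,0,0,0,-1]
  ]
}}

```text
t: 18.6
tcp_pos: [0.5797, 0.1008, 0.0832]
tool_rot: [0.998, 0.058, 0.001, 0.0]
force: [-0.7, -0.6, 5.0]
finger_gap: 0.128
gripper_force: 31.4
```

Seated at the expected height (TCP 0.083, foot about 0.013). Now I release it gently.

Request:
{"fn": "drive_tool", "kwargs": {
  "plan": [
    [0,0,0,0,0,0,-0.6],
    [0,0,0,0,0,0,-0.45],
    [0,0,0,0,0,0,-0.45],
    [0,0,0,0,0,0,-0.45]
  ]
}}

```text
t: 19.0
tcp_pos: [0.5791, 0.1008, 0.0819]
tool_rot: [0.998, 0.057, -0.0, -0.0]
force: [-0.2, 0.6, -0.2]
finger_gap: 0.275
gripper_force: 0.0
```

Request:
{"fn": "drive_tool", "kwargs": {
  "plan": [
    [0,0,-0.01,0,0,0,-0.45],
    [0,0,-0.02,0,0,0,-0.45],
    [0,0,-0.03,0,0,0,-0.45],
    [0,0,-0.04,0,0,0,-1],
    [-0.05,0,0,0,0,0,-1],
    [-0.05,0,0,0,0,0,-1],
    [0,0,0,0,0,0,-1],
    [0,0,0,0,0,0,-1]
  ]
}}

```text
t: 19.8
tcp_pos: [0.4784, 0.0894, 0.1828]
tool_rot: [0.998, 0.057, -0.0, -0.0]
force: [0.8, 0.1, 0.7]
finger_gap: -0.0
gripper_force: 0.0
```

```bash
python3 - <<'E'
from h import *
st(); s=snap("w15")
W=wcloud(s);g=s["image"].astype(int)
m=(np.hypot(W[...,0]-.5793,W[...,1]-.1)<.025)&(W[...,2]>.075)&(W[...,2]<.16)
print(m.sum(),np.nanpercentile(W[m][:,2],[5,50,95]).round(4),W[m].min(0).round(4),W[m].max(0).round(4))
t=m&(W[...,2]>.088);print(t.sum(),W[t].mean(0).round(4))
th=np.radians(6.6);R=np.array([[np.cos(th),-np.sin(th)],[np.sin(th),np.cos(th)]]);L=(W[...,:2]-[.5793,.1])@R
q=(abs(L[...,0]-.02)<.01)&(L[...,1]>.02)&(L[...,1]<.06)&(W[...,2]>.1)&(W[...,2]<.115);print("shutter edge y",L[q][:,1].min(),"z",np.median(W[q][:,2]))
E
```

```text
t 19.8 tcp [0.4784 0.0894 0.1828] yaw 6.59 z [-1.e-04  0.e+00 -1.e+00] F [0.85 0.07 0.66] gap -0.0
682 [0.0826 0.0925 0.0938] [0.5709 0.0918 0.0751] [0.5876 0.1091 0.0948]
608 [0.5792 0.1005 0.0926]
shutter edge y 0.023071692082059964 z 0.1078092179033224
```

```bash
python3 - <<'E'
from h import *
s=load("w15");W=wcloud(s)
th=np.radians(6.6);R=np.array([[np.cos(th),-np.sin(th)],[np.sin(th),np.cos(th)]]);L=(W[...,:2]-[.5793,.1])@R
for x in(.0,.015,.025):
    print(x,[(y,round(float(np.nanmedian(W[...,2][(abs(L[...,0]-x)<.003)&(abs(L[...,1]-y/1e3)<.0015)])),3)) for y in range(20,56,3)])
to((.5692,.1874,.135),6.6)
E
```

```text
0.0 [(20, 0.061), (23, 0.061), (26, 0.062), (29, 0.061), (32, 0.062), (35, 0.062), (38, 0.062), (41, 0.087), (44, 0.107), (47, 0.108), (50, 0.108), (53, 0.108)]
0.015 [(20, 0.061), (23, 0.061), (26, 0.062), (29, 0.062), (32, 0.061), (35, 0.061), (38, 0.062), (41, 0.087), (44, 0.107), (47, 0.108), (50, 0.108), (53, 0.108)]
0.025 [(20, 0.079), (23, 0.078), (26, 0.078), (29, 0.076), (32, 0.078), (35, 0.077), (38, 0.078), (41, 0.091), (44, 0.107), (47, 0.108), (50, 0.108), (53, 0.108)]
t 19.85 tcp [0.4809 0.0892 0.1831] yaw 6.59 z [ 3.1e-03 -1.0e-04 -1.0e+00] F [ 1.34 -0.14  0.06] gap -0.001
shift tool [ 0.0988 -0.0874  0.0484] turn z -0.01
```

Request:
{"fn": "drive_tool", "kwargs": {
  "plan": [
    [0.033,-0.029,0,0,0,0,-1],
    [0.033,-0.029,0,0,0,0,-1],
    [0.033,-0.029,0,0,0,0,-1],
    [0,0,0.025,0,0,0,-1],
    [0,0,0.023,0,0,0,-1],
    [0,0,0.009,0,0,0,-1],
    [0,0,0,0,0,0,-1],
    [0,0,0,0,0,0,-1]
  ]
}}

```text
t: 20.65
tcp_pos: [0.5695, 0.1871, 0.1258]
tool_rot: [0.998, 0.057, 0.001, -0.0]
force: [0.3, -0.4, 0.2]
finger_gap: 0.002
gripper_force: 0.0
```

Request:
{"fn": "drive_tool", "kwargs": {
  "plan": [
    [0,0,0.001,0,0,0,-1],
    [0,0,0.001,0,0,0,-1],
    [0,0,0,0,0,0,-1]
  ]
}}

```text
t: 20.95
tcp_pos: [0.5686, 0.187, 0.1239]
tool_rot: [0.998, 0.057, 0.001, -0.0]
force: [0.0, -0.4, 0.2]
finger_gap: 0.0
gripper_force: 0.0
```

Request:
{"fn": "drive_tool", "kwargs": {
  "plan": [
    [0,0,0.0008,0,0,0,-1],
    [0,0,0.0008,0,0,0,-1],
    [0,0,0.0004,0,0,0,-1],
    [0,0,0,0,0,0,-1]
  ]
}}

```text
t: 21.35
tcp_pos: [0.5683, 0.1871, 0.1213]
tool_rot: [0.998, 0.058, 0.0, 0.0]
force: [-0.8, -0.2, 1.9]
finger_gap: 0.003
gripper_force: 0.8
```

Request:
{"fn": "drive_tool", "kwargs": {
  "plan": [
    [0,0,0.0005,0,0,0,-1],
    [0,0,0.0003,0,0,0,-1],
    [0,0,0,0,0,0,-1]
  ]
}}

```text
t: 21.65
tcp_pos: [0.5683, 0.1871, 0.121]
tool_rot: [0.998, 0.058, 0.0, 0.0]
force: [-1.0, -0.3, 5.5]
finger_gap: -0.006
gripper_force: 2.7
```

Request:
{"fn": "drive_tool", "kwargs": {
  "plan": [
    [0,0,0.0006,0,0,0,-1],
    [0,0,0.0004,0,0,0,-1],
    [0,0,0,0,0,0,-1]
  ]
}}

```text
t: 21.95
tcp_pos: [0.5683, 0.1871, 0.1207]
tool_rot: [0.998, 0.058, 0.0, 0.0]
force: [-2.5, -1.9, 9.6]
finger_gap: 0.0
gripper_force: 4.7
```

Request:
{"fn": "drive_tool", "kwargs": {
  "plan": [
    [0,0,0.0004,0,0,0,-1],
    [0,0.001,0,0,0,0,-1],
    [0,0.003,0.0001,0,0,0,-1],
    [0,0.004,0.00016,0,0,0,-1],
    [0,0.004,0.00016,0,0,0,-1]
  ]
}}

```text
t: 22.45
tcp_pos: [0.5695, 0.177, 0.1202]
tool_rot: [0.998, 0.057, 0.0, -0.002]
force: [-3.9, 5.8, 10.3]
finger_gap: 0.002
gripper_force: 5.4
```

```bash
cat >> h.py <<'E'
def prof(tag):
    st(); s=snap(tag);W=wcloud(s)
    th=np.radians(6.6);R=np.array([[np.cos(th),-np.sin(th)],[np.sin(th),np.cos(th)]]);L=(W[...,:2]-[.5793,.1])@R
    L[...,1]-=.044
    for x in(.01,.022):
        z=[(y,round(float(np.nanmedian(W[...,2][(abs(L[...,0]-x)<.004)&(abs(L[...,1]-y/1e3)<.001)])),3)) for y in range(-96,98,2)]
        print("x",x,[(a,b) for (a,b),(c,d),(e,f) in zip(z[1:-1],z,z[2:]) if abs(b-d)>.003 or abs(f-b)>.003])
E
python3 -W ignore -c "from h import *;prof('w16')"
```

```text
t 22.45 tcp [0.5695 0.177  0.1202] yaw 6.55 z [ 7.0e-04  3.2e-03 -1.0e+00] F [-3.9   5.82 10.28] gap 0.002
x 0.01 [(-92, 0.109), (-90, 0.102), (-88, 0.095), (-86, 0.094), (-84, 0.08), (-82, 0.063), (-46, 0.064), (-44, 0.077), (-42, 0.081), (-40, 0.081), (-38, 0.075), (-36, 0.061), (-28, 0.062), (-26, 0.194), (-14, 0.191), (-12, 0.186), (-8, 0.186), (-6, 0.182), (-4, 0.179), (4, 0.173), (6, 0.196), (10, 0.195), (12, 0.189), (14, 0.158), (16, 0.108), (18, 0.107), (20, 0.153), (22, 0.148), (24, 0.147), (26, 0.153), (28, 0.192), (30, 0.184), (32, 0.19), (36, 0.189), (38, 0.183), (40, 0.192), (42, 0.152), (44, 0.147), (46, 0.147), (48, 0.15), (50, 0.107), (52, 0.149), (54, 0.159), (56, 0.191), (58, 0.195), (62, 0.197), (64, 0.173), (72, 0.18), (74, 0.183), (76, 0.186), (78, 0.183), (80, 0.187), (82, 0.192), (88, 0.195), (90, 0.19), (94, 0.192)]
x 0.022 [(-92, 0.109), (-90, 0.102), (-88, 0.095), (-86, 0.095), (-84, 0.088), (-82, 0.086), (-80, 0.094), (14, 0.107), (16, 0.205), (26, 0.205), (28, 0.107), (38, 0.107), (40, 0.2), (42, 0.205), (52, 0.205), (54, 0.107), (88, 0.095), (90, 0.1), (92, 0.109)]
```

```bash
cat >> h.py <<'E'
def sl(tag,new=True):
    if new: st(); s=snap(tag)
    else: s=load(tag)
    W=wcloud(s)
    th=np.radians(6.6);R=np.array([[np.cos(th),-np.sin(th)],[np.sin(th),np.cos(th)]]);L=(W[...,:2]-[.5793,.1])@R
    L[...,1]-=.044
    b=(abs(L[...,0]-.026)<.004)&(W[...,2]<.112)
    f=lambda y:round(float(np.nanmedian(W[...,2][b&(abs(L[...,1]-y/1e3)<.001)]))*1e3)
    print("z(y=-10..96 step 2)",[f(y) for y in range(-10,98,2)])
E
python3 -W ignore -c "
from h import *;sl('w16',0);sl('w9',0)"
```

```text
z(y=-10..96 step 2) [107, 107, 107, 107, 107, 107, 107, 107, 107, 107, 107, 107, 107, 107, 107, 107, 107, 107, 107, 107, 107, 107, 107, 107, 107, 106, 107, 107, 107, 107, 107, 107, 107, 107, 107, 107, 107, 107, 107, 107, 107, 107, 107, 107, 107, 106, 103, 95, 95, 95, 102, 109, 110, 110]
z(y=-10..96 step 2) [95, 99, 99, 100, 107, 107, 107, 107, 107, 107, 107, 107, 107, 107, 107, 107, 107, 107, 107, 107, 107, 107, 107, 107, 107, 107, 107, 107, 107, 107, 107, 107, 107, 107, 107, 107, 107, 107, 107, 107, 107, 107, 107, 107, 107, 107, 107, 107, 107, 107, 107, 109, 110, 110]
```

Request:
{"fn": "drive_tool", "kwargs": {
  "plan": [
    [0,0.004,0.0004,0,0,0,-1],
    [0,0.004,0.00016,0,0,0,-1],
    [0,0.004,0.00016,0,0,0,-1],
    [0,0.004,0.00016,0,0,0,-1],
    [0,0.004,0.00016,0,0,0,-1]
  ]
}}

```text
t: 23.0
tcp_pos: [0.5717, 0.157, 0.1193]
tool_rot: [0.998, 0.057, 0.0, -0.001]
force: [-3.2, 4.4, 11.6]
finger_gap: 0.001
gripper_force: 6.0
```

```bash
python3 -W ignore -c "
from h import *;sl('w17')"
```

```text
t 23.0 tcp [0.5717 0.157  0.1193] yaw 6.55 z [ 7.e-04  3.e-03 -1.e+00] F [-3.22  4.42 11.65] gap 0.001
z(y=-10..96 step 2) [106, 106, 106, 106, 106, 106, 106, 106, 106, 106, 106, 106, 106, 106, 106, 106, 106, 106, 106, 106, 106, 106, 106, 106, 106, 106, 106, 106, 106, 106, 106, 106, 106, 106, 106, 105, 102, 95, 95, 95, 94, 95, 94, 95, 95, 95, 95, 95, 94, 95, 102, 108, 110, 110]
```

Request:
{"fn": "drive_tool", "kwargs": {
  "plan": [
    [0,0.004,0.00016,0,0,0,-1],
    [0,0.004,0.00016,0,0,0,-1],
    [0,0.004,0.00016,0,0,0,-1],
    [0,0.004,0.00016,0,0,0,-1],
    [0,0.004,0.00016,0,0,0,-1]
  ]
}}

```text
t: 23.55
tcp_pos: [0.574, 0.137, 0.1185]
tool_rot: [0.998, 0.057, 0.0, -0.001]
force: [-3.1, 4.0, 13.2]
finger_gap: -0.0
gripper_force: 6.0
```

Request:
{"fn": "drive_tool", "kwargs": {
  "plan": [
    [0,0.004,0.00016,0,0,0,-1],
    [0,0.004,0.00016,0,0,0,-1],
    [0,0.004,0.00016,0,0,0,-1],
    [0,0.004,0.00016,0,0,0,-1],
    [0,0.004,0.00016,0,0,0,-1]
  ]
}}

```text
t: 24.05
tcp_pos: [0.5763, 0.1171, 0.1177]
tool_rot: [0.998, 0.057, 0.0, -0.001]
force: [-3.2, 4.2, 12.2]
finger_gap: -0.001
gripper_force: 6.1
```

```bash
python3 -W ignore -c "
from h import *;sl('w18')"
```

```text
t 24.05 tcp [0.5763 0.1171 0.1177] yaw 6.55 z [ 5.0e-04  2.7e-03 -1.0e+00] F [-3.18  4.16 12.21] gap -0.001
z(y=-10..96 step 2) [104, 104, 104, 104, 104, 104, 104, 104, 104, 104, 104, 104, 104, 104, 104, 104, 100, 95, 95, 95, 94, 94, 95, 95, 95, 95, 95, 95, 94, 95, 95, 95, 95, 95, 95, 95, 94, 95, 95, 95, 95, 95, 95, 95, 95, 95, 95, 95, 95, 95, 102, 108, 110, 110]
```

Request:
{"fn": "drive_tool", "kwargs": {
  "plan": [
    [0,0.004,0.00014,0,0,0,-1],
    [0,0.004,0.00015,0,0,0,-1],
    [0,0.004,0.00015,0,0,0,-1],
    [0,0.004,0.00015,0,0,0,-1],
    [0,0.001,4e-05,0,0,0,-1]
  ]
}}

```text
t: 24.6
tcp_pos: [0.5783, 0.0999, 0.117]
tool_rot: [0.998, 0.057, 0.0, -0.001]
force: [-4.5, 4.6, 12.9]
finger_gap: 0.001
gripper_force: 6.1
```

Request:
{"fn": "drive_tool", "kwargs": {
  "plan": [
    [0,0.001,4e-05,0,0,0,-1],
    [0,0.001,4e-05,0,0,0,-1],
    [0,0.001,4e-05,0,0,0,-1]
  ]
}}

```text
t: 24.9
tcp_pos: [0.5788, 0.0982, 0.117]
tool_rot: [0.998, 0.057, 0.001, -0.002]
force: [-3.1, 7.7, 11.6]
finger_gap: 0.003
gripper_force: 6.0
```

```bash
python3 -W ignore -c "
from h import *;sl('w19')"
```

```text
t 24.9 tcp [0.5788 0.0982 0.117 ] yaw 6.51 z [ 0.0012  0.0043 -1.    ] F [-3.11  7.7  11.6 ] gap 0.003
z(y=-10..96 step 2) [103, 103, 103, 103, 103, 103, 103, 100, 95, 95, 95, 95, 95, 95, 95, 95, 95, 95, 95, 95, 95, 95, 95, 95, 95, 95, 95, 95, 95, 95, 95, 95, 95, 94, 95, 95, 95, 95, 95, 95, 95, 95, 95, 95, 95, 95, 95, 95, 95, 95, 102, 107, 110, 110]
```

Request:
{"fn": "drive_tool", "kwargs": {
  "plan": [
    [0,0.001,0,0,0,0,-1],
    [0,0.001,0,0,0,0,-1],
    [0,0.001,0,0,0,0,-1]
  ]
}}

```text
t: 25.25
tcp_pos: [0.5798, 0.0951, 0.117]
tool_rot: [0.998, 0.057, 0.001, -0.002]
force: [-1.5, 7.4, 11.4]
finger_gap: 0.001
gripper_force: 5.6
```

Request:
{"fn": "drive_tool", "kwargs": {
  "plan": [
    [0,0.001,0,0,0,0,-1],
    [0,0.001,0,0,0,0,-1],
    [0,0,0,0,0,0,-1]
  ]
}}

```text
t: 25.55
tcp_pos: [0.5803, 0.0929, 0.117]
tool_rot: [0.998, 0.057, 0.002, -0.002]
force: [-1.4, 6.5, 11.9]
finger_gap: -0.001
gripper_force: 5.5
```

```bash
python3 -W ignore -c "
from h import *;sl('w20')"
```

```text
t 25.55 tcp [0.5803 0.0929 0.117 ] yaw 6.52 z [ 0.0031  0.0036 -1.    ] F [-1.41  6.51 11.91] gap -0.001
z(y=-10..96 step 2) [103, 104, 103, 104, 103, 103, 103, 101, 95, 95, 95, 95, 95, 95, 95, 95, 95, 95, 95, 94, 94, 95, 95, 95, 95, 95, 95, 94, 95, 95, 95, 95, 95, 95, 95, 95, 95, 95, 95, 94, 95, 95, 95, 95, 95, 95, 95, 95, 95, 94, 102, 107, 110, 110]
```

```bash
cat >> h.py <<'E'
def fine(tag):
    s=load(tag);W=wcloud(s);th=np.radians(6.6);R=np.array([[np.cos(th),-np.sin(th)],[np.sin(th),np.cos(th)]]);L=(W[...,:2]-[.5793,.1])@R;L[...,1]-=.044
    b=(L[...,0]>.0)&(L[...,0]<.03)&(W[...,2]<.112)&(W[...,2]>.099)&(L[...,1]>-.02)&(L[...,1]<.08)
    es=[L[r][b[r]][:,1].max() for r in range(480) if b[r].sum()>10]
    print(tag,"left edge",np.round(np.median(es)*1e3,2),len(es))
E
python3 -W ignore -c "
from h import *
for t in('w3','w17','w18','w19','w20'):fine(t)"
```

```text
w3 left edge 2.93 63
w17 left edge 59.68 70
w18 left edge 19.48 70
w19 left edge 1.73 69
w20 left edge 1.82 69
```

Request:
{"fn": "drive_tool", "kwargs": {
  "plan": [
    [0,0.001,0.0002,0,0,0,-1],
    [0,0.001,0,0,0,0,-1],
    [0,0,0,0,0,0,-1]
  ]
}}

```text
t: 25.9
tcp_pos: [0.5807, 0.091, 0.117]
tool_rot: [0.998, 0.057, 0.002, -0.002]
force: [-1.4, 7.1, 11.7]
finger_gap: -0.003
gripper_force: 5.8
```

The left edge is at 1.8 mm (home is 2) and it stays there while the finger slips, so the shutter is home. Lifting clear.

Request:
{"fn": "drive_tool", "kwargs": {
  "plan": [
    [0,0,-0.01,0,0,0,-1],
    [0,0,-0.03,0,0,0,-1],
    [0,0,-0.03,0,0,0,-1],
    [-0.04,0,-0.02,0,0,0,-1],
    [-0.04,0,0,0,0,0,-1],
    [0,0,0,0,0,0,-1],
    [0,0,0,0,0,0,-1]
  ]
}}

```text
t: 26.6
tcp_pos: [0.4995, 0.0793, 0.2052]
tool_rot: [0.998, 0.057, 0.0, 0.0]
force: [0.2, -1.0, 0.1]
finger_gap: 0.005
gripper_force: 0.0
```

```bash
python3 -W ignore -c "
from h import *
sl('w21');fine('w21')
s=load('w21');W=wcloud(s);th=np.radians(6.6);R=np.array([[np.cos(th),-np.sin(th)],[np.sin(th),np.cos(th)]]);L=(W[...,:2]-[.5793,.1])@R
b=(abs(L[...,0])<.028)&(abs(L[...,1])<.038);print(b.sum(),np.nanpercentile(W[...,2][b],[2,50,98]))"
```

```text
t 26.6 tcp [0.4995 0.0793 0.2052] yaw 6.58 z [ 3.e-04 -3.e-04 -1.e+00] F [ 0.2  -0.99  0.07] gap 0.005
z(y=-10..96 step 2) [104, 104, 104, 104, 105, 104, 104, 95, 95, 95, 95, 95, 95, 95, 94, 95, 95, 95, 95, 95, 95, 95, 95, 94, 95, 95, 94, 95, 95, 94, 94, 95, 94, 95, 95, 94, 95, 95, 95, 94, 94, 95, 94, 94, 95, 94, 94, 94, 94, 94, 101, 108, 110, 111]
w21 left edge 1.74 48
11002 [0.10287654 0.10433075 0.10576463]
```

The shutter lies flat and closed over the well, with the arm clear.

```bash
python3 -c "
from station import manip
print(manip.sign_off())"
```

```text
the job is handed in; nothing more can be done
None
```

The short tube is seated in the reader's well and the shutter is dragged fully home over it, with press readings never above about 13 N; I handed the job in at about 27 s, with no verdict returned.

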